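# Draw the probe from its leaning stand and rest it in the drain channel

### The arm

A 7-joint arm with a two-finger parallel gripper is mounted at the origin on the work surface. World frame = base frame: x ahead of the robot, y to its left, z up, the work surface at z = 0. Lengths are in m, angles in rad, forces in N, time in s.
With the tool pointing down it reaches from about 0.35 to 0.9 m from the base axis. Payload 8.1 kg.
Tool frame: the origin (TCP) lies on the centre line of the jaws, within the pads' length; the fingertips stand 8 mm ahead of it and the grasp point (between the pads) lies 11 mm behind it; z points along the fingers, y is the line along which they close (so a half turn about z gives the same grasp; the last joint's range is limited). The gripper opens to 85 mm and grips with 20 to 120 N. Pads are 22 mm wide; open, the fingers measure 114 mm over their backs; the gripper's body (76 mm by 85 mm) begins 54 mm behind the grasp point. The pads swing forward as they close: fully open they stand 13 mm farther back than shut.
Start: joints at [-0.103, 0.434, 0.025, 1.573, -0.012, 1.134, -0.075], TCP at [0.625, -0, 0.239] pointing down, gripper open.
Joint ranges: [-2.62, 2.62], [-0.44, 2.09], [-1.27, 1.32], [0.08, 2.57], [-1.32, 4.46], [0.12, 2], [-2.74, 2.74]. Speed limits (rad/s): [2.22, 2.22, 3.01, 3.01, 3.14, 3.14, 3.14].

### API

Orientations are given as a unit quaternion [w, x, y, z].
In Python, from plant import sensors, eyes, hand_in gives the robot as it stands. The module is installed in compiled form; this text tells all that it offers.
- The arm moves only by the shell command python3 -m jog 'ROWS'. ROWS is JSON, a list of rows, each a list of 3 entries, a list of its own where there are three numbers: the turn, a rotation vector about the tool's x, y, z in rad, then the shift along the tool's x, y, z in cm, then the finger opening in cm, from 0 to 8.54. In form: [[[wx, wy, wz], [dx, dy, dz], fingers], ...]. A call has exactly 8 rows; each row shifts and turns the commanded pose from where the row before left it, along the tool's axes as they then stand; what a row does not reach is not made up. A row lasts 1/10 s, in which the tool goes at most 50 mm and 8.59 degrees, less where a joint would pass 70% of its speed; a pose out of reach is approached as far as the arm can. A call is refused whole if a number of a shift passes 5 or a number of a turn 0.15, either way. A call with a gripper value outside its range is refused whole. The fingers move at their own pace and stop on an object; the grip force is fixed at half the most. Time passes only in rows, so rows that do not move let the fingers close, or fill a call up. It gives the time, the measured TCP pose, the force, the opening and the grip force at its end, in the units of the state.
- sensors.state(): the state, without advancing time (a new reading comes with each control period).
- eyes.camera(name): name is "scene" or "side" or "wrist"; returns (picture, depth): 400x640x3 uint8, red, green, blue; 400x640 float32, m along the optical axis (not along the pixel's ray), 0 where there is no reading.
- eyes.camera_info(name): a dict with "fx", "fy", "cx", "cy" (pixels), "world_to_cam" (4x4, takes a point from world to camera coordinates). Camera axes: x right, y down, z forward; pixel columns grow to the right and rows downward; lengths in m; the calibration is good to about 2 mm. The wrist camera is an equidistant fisheye: a pixel r from the principal point sees the ray r / f radians off the axis. A picture is of the moment at which its call begins: read the wrist's pose just before it. camera_info takes no time and is no camera call; for the wrist camera it gives the pose at the moment of the call.
- hand_in(): hands the job in; it is judged then, once.
The state is a dict: "time_s": time; "q": joint angles; "dq": joint speeds; "effort": joint torques, N m; "ee_pos": TCP position; "tcp_rot": TCP orientation; "wrist_force": force on the tool from outside, world axes, zero at the start; "wrist_torque": the same for the moment, N m; "grip_width": finger opening in m; "grip_force": force on a finger pad.
Only numpy, scipy, OpenCV 4.12 (cv2) and the standard library are available. Lean on these libraries where they do the work, as an engineer would, in place of code of your own. Each camera call takes 0.05 s, during which the arm holds its last target. There are 200 camera calls.

### The job

Draw the measuring probe straight out of its light leaning stand, along its own slant, so that the stand is neither tipped, lifted nor dragged, then lay it head up in the leaning V channel of the metal drain rest. Still holding it, slide it gently down the channel until you feel its foot come to rest on the hidden sprung stop in the boot, and only then let go, leaving it lying in the channel on the stop. Leave the stand and everything else on the bench as it stands.

Things in the scene. Friction and masses are not known exactly. Their poses are not given: they have to be found in the camera images.
- probe_mid (a point): Middle of the loose measuring probe (about 0.24 kg, round): steel shaft 16 mm thick, 130 mm long, with a grey plastic cylindrical head 26 mm thick, 65 mm long on its upper end; 195 mm in all. Site z runs along the probe from foot to head: foot 97.5 mm along -z, underside of head 32.5 mm along +z, top of head 97.5 mm along +z. Grip it by the head, at any turn about its axis.
- probe: The same probe; its origin and axes are those of probe_mid.
- stand: The light white plastic storage stand (about 0.18 kg), loose on the bench: foot plate 110 (x) x 80 (y) x 8 mm, carrying a sleeve that leans 32 degrees from vertical. Origin: centre of the underside of the foot plate; z up; the sleeve's top leans towards the stand's -x, which is the robot's side.
- sleeve: The stand's round sleeve, 30 mm outside and 19 mm inside diameter, 90 mm long, its inner floor 5 mm above its lower end. Origin: centre of its lower end; z runs up its axis to the mouth at z = 90 mm. At the start the probe stands in it on that floor, with 1.5 mm play all round and 45 mm of bare shaft between the mouth and the head.
- rest: The drain rest, fixed to the bench, placed and turned differently each time: aluminium plate 150 (x) x 100 (y) x 12 mm with two posts that carry the leaning channel and boot. Origin: centre of the plate's underside, z up; the channel's top leans towards its -x, the robot's side.
- channel: Steel V channel on the rest. Its z axis is the line on which the probe's axis lies once its shaft lies in the V; z points up the slope, 38 degrees from vertical. x points out of the V's open side (up, away from the robot), y across. Walls 90 degrees apart, from z = 32 to 100 mm; their edges reach 4 mm past the axis in +x and are 31 mm apart inside.
- boot: Black 40 mm square boot at the channel's lower end, same origin and axes as the channel. Mouth at z = 30 mm, bore 28 mm square. Inside it a flat rubber stop, not measured and set differently each time, lies somewhere from z = -25 to +8 mm; it is sprung (yields from 0.6 N, 0.7 N per mm, 8 mm travel). A probe lying in the channel touches only this stop in the boot; its head stays clear above the channel.
- beaker: Glass beaker, 72 mm wide, 85 mm tall, loose, between the two work places; origin under its centre.
- dishes: Stack of three clear dishes, 90 mm wide, 47 mm tall; origin under its centre.
- culture_a: Green culture bottle with a red cap, 72 mm wide, 160 mm tall; origin under its centre.
- culture_b: A second green culture bottle of the same size.
- water: Clear water bottle, 62 mm wide, 190 mm tall; origin under its centre.
- tipbox: Closed grey box 120 x 85 x 55 mm; origin under its centre.
- timer: Flat white bench timer 65 x 65 x 22 mm; origin under its centre.
There are look-alikes about, which are no part of the job. What is shaped like the stand but orange is not meant.

How it is judged:
On the way, in this order (a step that is already met when the one before it is completed fails the run):
1. the probe is drawn clear of the sleeve in the gripper, the stand still standing in its place (z of probe_mid in the frame of sleeve above 0.19 m and contact force between probe and the fingers above 0.5 N and angle between stand's own z axis and vertical below 0.05 rad and distance of stand from where it was at the start of the episode below 0.015 m), for 0.1 s.
2. the probe lies in the channel with its foot resting on the stop while it is still held (x of probe_mid in the frame of channel between -0.003 and 0.003 m and y of probe_mid in the frame of channel between -0.003 and 0.003 m and angle between the z axis of probe_mid and the z axis of channel, either way round below 0.07 rad and contact force between probe and boot above 0.4 N and contact force between probe and the fingers above 0.5 N), for 0.2 s.
At the end, for the whole second after the job is handed in: The released probe lies head up in the V channel (its axis within 3 mm and 4 degrees of the channel's line), at rest with its foot bearing on the stop; the stand stands upright within 15 mm of where it was (x of probe_mid in the frame of channel between -0.003 and 0.003 m and y of probe_mid in the frame of channel between -0.003 and 0.003 m and angle between the z axis of probe_mid and the z axis of channel, either way round below 0.07 rad and contact force between probe and boot above 0.3 N and angle between probe_mid's own z axis and vertical below 0.8 rad and linear speed of each of probe, stand below 0.02 m/s and angle between stand's own z axis and vertical below 0.04 rad and distance of stand from where it was at the start of the episode below 0.015 m); the robot touches nothing.
It fails at once if the stand is tipped by more than 6 degrees (angle between stand's own z axis and vertical above 0.105 rad).
It fails at once if the stand is lifted or dragged by more than 20 mm (distance of stand from where it was at the start of the episode above 0.02 m).
It fails at once if the probe is rammed against the boot or its stop with more than 20 N (contact force between probe and boot above 20 N).
It fails at once if another thing on the bench is shoved or knocked by more than 20 mm (distance of any of beaker, dishes, culture_a, culture_b, water, tipbox, timer from where it was at the start of the episode above 0.02 m).
It also fails if it takes over 51 s, if anything falls off the work surface, if the arm or the gripper's body presses on something with over 40 N, if the wrist force passes 120 N, or if a joint passes its speed limit or range.

## Working session

There is one attempt and no reset: what is moved stays moved. The work goes in short steps, Python scripts to look and compute and a shell command to move; the robot and the scene stay as the last step left them, time stands still between calls to the robot, and variables do not carry over. Pictures are saved under pics/ and viewed, at most 10 in all, crops included, and the job is handed in when it is done.

```bash
mkdir -p pics; cat > h.py <<'E'
import numpy as np, cv2
from plant import sensors, eyes, hand_in
from scipy.spatial.transform import Rotation as R
def cloud(name):
    p,d=eyes.camera(name); i=eyes.camera_info(name)
    v,u=np.mgrid[0:400,0:640]
    c=np.stack([(u-i['cx'])/i['fx']*d,(v-i['cy'])/i['fy']*d,d],-1)
    T=np.linalg.inv(np.array(i['world_to_cam']))
    return p,d,c@T[:3,:3].T+T[:3,3]
def rot(q): return R.from_quat(np.r_[q[1:],q[0]])
E
python3 - <<'E'
from h import *
for n in ('scene','side'):
    p,d,w=cloud(n); np.savez('%s.npz'%n,p=p,d=d,w=w)
    cv2.imwrite('pics/%s0.png'%n,p[...,::-1]); 
    i=eyes.camera_info(n);print(n,i['fx'],np.linalg.inv(np.array(i['world_to_cam'])).round(3).tolist(),(d>0).mean())
print(sensors.state())
E
```

```text
scene 458.1785410431584 [[-0.539, 0.713, -0.448, 1.2], [0.842, 0.451, -0.296, 0.418], [-0.009, -0.537, -0.843, 1.277], [0.0, 0.0, 0.0, 1.0]] 0.99630078125
side 440.76370099176324 [[0.798, -0.301, 0.522, -0.061], [-0.602, -0.414, 0.682, -0.843], [0.011, -0.859, -0.512, 0.714], [0.0, 0.0, 0.0, 1.0]] 0.9956953125
{'time_s': 0.1, 'q': array([-0.10259472,  0.43515575,  0.02499829,  1.57398048, -0.01162401,
        1.1339986 , -0.0751064 ]), 'dq': array([-1.04678917e-03, -1.06529002e-03, -7.48533312e-05, -4.09850116e-03,
       -1.11969750e-03,  9.48934605e-06, -5.24758955e-04]), 'effort': array([ 3.05215610e-03, -6.71761894e+01,  1.02813520e+00, -3.16906106e+01,
        1.58212596e-02,  7.24380094e-03, -3.14591728e-05]), 'ee_pos': array([ 6.24571912e-01, -6.01472703e-05,  2.38613115e-01]), 'tcp_rot': array([-4.51059638e-04,  7.07146701e-01,  7.07066514e-01, -5.33179750e-04]), 'wrist_force': array([-0.28544895, -0.67500886, -0.66814561]), 'wrist_torque': array([-0.00240293,  0.01270888, -0.02204129]), 'grip_force': 0.0, 'grip_width': 0.08505228040969906}
```

View pics/scene0.png

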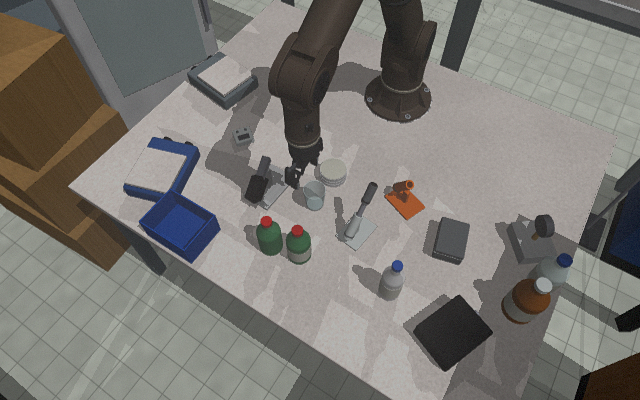

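View pics/side0.png

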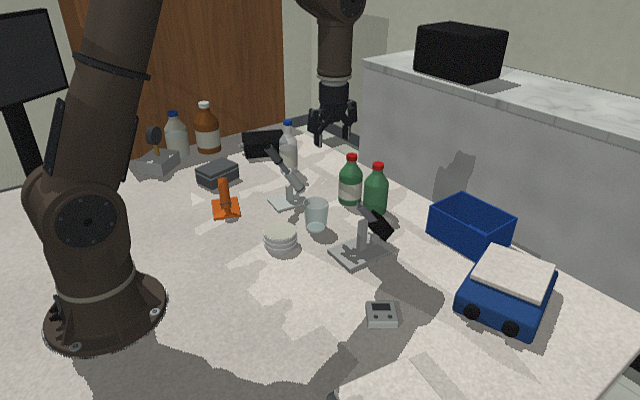

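The scene view has the stand with probe (foot plate ~(358,237), head ~(370,190)) and the rest with boot (~(258,185)). The side view has the stand at ~(290,190), the head at (273,153), and the rest at ~(363,245) with its boot at (380,222). Next, crops with metric data.

```bash
python3 - <<'E'
from h import *
S=np.load('scene.npz');D=np.load('side.npz')
a=cv2.resize(S['p'][150:260,230:440],None,fx=3.8,fy=3.8,interpolation=2)[:300]
def crop(p,r0,r1,c0,c1): return cv2.resize(p[r0:r1,c0:c1],(400,300),interpolation=2)
im=np.vstack([np.hstack([crop(S['p'],175,255,325,431),crop(S['p'],145,225,225,331)]),
 np.hstack([crop(D['p'],135,215,245,351),crop(D['p'],200,280,315,421)])])
cv2.imwrite('pics/crops.png',im[...,::-1])
for n,X,pts in (('scene',S,[(370,190),(365,200),(353,228),(358,237),(345,240),(375,232),(257,185),(264,162),(272,195),(280,185),(333,170),(314,195)]),('side',D,[(270,150),(278,160),(290,175),(295,185),(285,200),(380,222),(365,235),(345,258),(390,250),(315,215)])):
    for u,v in pts: print(n,u,v,X['w'][v,u].round(3),X['p'][v,u])
E
```

```text
scene 370 190 [0.538 0.162 0.191] [75 73 75]
scene 365 200 [0.561 0.16  0.167] [78 77 80]
scene 353 228 [0.612 0.157 0.076] [140 146 144]
scene 358 237 [0.597 0.171 0.007] [156 160 157]
scene 345 240 [0.628 0.143 0.009] [ 99 102 100]
scene 375 232 [0.552 0.206 0.003] [162 155 153]
scene 257 185 [ 0.651 -0.164  0.096] [46 45 48]
scene 264 162 [ 0.588 -0.179  0.133] [71 69 74]
scene 272 195 [ 0.618 -0.14   0.014] [138 138 138]
scene 280 185 [ 0.569 -0.143  0.009] [143 141 141]
scene 333 170 [ 0.447 -0.013  0.046] [159 157 144]
scene 314 195 [ 0.545 -0.024  0.015] [106 110 110]
side 270 150 [0.524 0.152 0.193] [62 66 65]
side 278 160 [0.545 0.145 0.159] [62 68 65]
side 290 175 [0.581 0.139 0.101] [116 118 115]
side 295 185 [0.598 0.139 0.062] [109 115 110]
side 285 200 [0.572 0.156 0.009] [182 192 182]
side 380 222 [ 0.636 -0.192  0.089] [28 30 27]
side 365 235 [ 0.598 -0.179  0.057] [103 103 102]
side 345 258 [ 0.531 -0.182  0.015] [170 173 169]
side 390 250 [ 0.648 -0.225  0.015] [112 113 112]
side 315 215 [ 0.543 -0.038  0.065] [138 148 144]
```

View pics/crops.png

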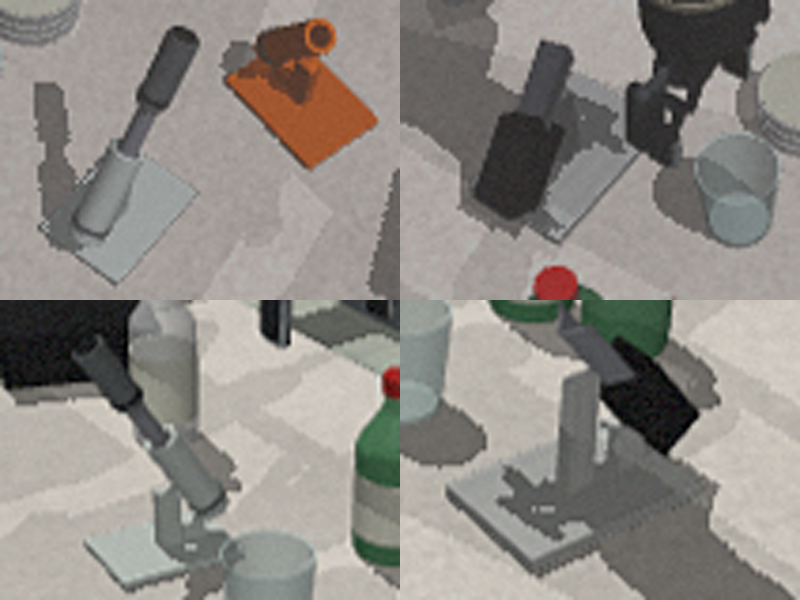

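```bash
cat > fit.py <<'E'
from h import *
from scipy.optimize import least_squares
def axis(yaw,t): return np.array([-np.sin(t)*np.cos(yaw),-np.sin(t)*np.sin(yaw),np.cos(t)])
def fit_probe(P, x0):
    # params: xy at z=0.15 plane, yaw, tilt, sleeve-mouth s along axis from that point
    def res(q,full=False):
        a=axis(q[2],q[3]);o=np.array([q[0],q[1],.15]);r=P-o;s=r@a
        d=np.linalg.norm(r-np.outer(s,a),axis=1)
        u=s-q[4]
        rad=np.where(u>.045,.013,np.where(u>0,.008,.015))
        e=d-rad
        return (e,u) if full else e
    return least_squares(res,x0,loss='soft_l1',f_scale=.002,diff_step=1e-4),res
E
python3 - <<'E'
from fit import *
for names in (('scene',),('side',),('scene','side')):
    P=[]
    for n in names:
        w=np.load(n+'.npz')['w'].reshape(-1,3)
        a=axis(0.0,np.radians(32)); r=w-[.555,.15,.15]; s=r@a; d=np.linalg.norm(r-np.outer(s,a),axis=1)
        P.append(w[(d<.035)&(s>-.08)&(s<.12)])
    P=np.vstack(P)
    f,res=fit_probe(P,[.555,.15,0.0,np.radians(32),-.03])
    for _ in range(2):
        e,u=res(f.x,True)
        ok=(abs(e)<.006)&(u>-.075)&(u<.11); P=P[ok]
        best=min((fit_probe(P,np.r_[f.x[:4],s0]) for s0 in np.linspace(f.x[4]-.02,f.x[4]+.02,21)),key=lambda t:t[0].cost)
        f,res=best
    e,u=res(f.x,True); a=axis(f.x[2],f.x[3])
    print(names,len(P),f.x.round(4),np.degrees(f.x[2:4]).round(2),'rms',e.std().round(4),'u range',np.percentile(u,[.5,99.5]).round(4),'mouth',(np.array([*f.x[:2],.15])+f.x[4]*a).round(4))
# rest plate + bits
for n in ('scene','side'):
    X=np.load(n+'.npz');w=X['w'].reshape(-1,3);p=X['p'].reshape(-1,3)
    m=(abs(w[:,0]-.6)<.14)&(abs(w[:,1]+.18)<.12)
    pl=w[m&(w[:,2]>.008)&(w[:,2]<.018)]
    print(n,'plate',len(pl),pl.min(0),pl.max(0),cv2.minAreaRect((pl[:,:2]*1000).astype(np.float32)))
    m2=m&(w[:,2]>.03)&(w[:,2]<.16)
    print(len(w[m2]),w[m2].min(0),w[m2].max(0))
    st=w[(abs(w[:,0]-.6)<.1)&(abs(w[:,1]-.15)<.08)&(w[:,2]>.005)&(w[:,2]<.012)]
    print('stand',len(st),cv2.minAreaRect((st[:,:2]*1000).astype(np.float32)))
E
```

```text
('scene',) 326 [ 0.5518  0.1581 -0.1217  0.5651 -0.05  ] [-6.97 32.38] rms 0.0021 u range [-0.0307  0.1096] mouth [0.5784 0.1548 0.1078]
('side',) 314 [ 0.5539  0.1584 -0.1218  0.5599 -0.046 ] [-6.98 32.08] rms 0.002 u range [-0.0334  0.1086] mouth [0.5781 0.1555 0.111 ]
('scene', 'side') 643 [ 0.5527  0.1583 -0.1231  0.5613 -0.05  ] [-7.05 32.16] rms 0.0021 u range [-0.0302  0.1113] mouth [0.5791 0.155  0.1077]
scene plate 559 [ 0.5149469  -0.28760225  0.00801371] [ 0.70153925 -0.07846552  0.01790835] ((609.6561889648438, -174.6231689453125), (165.49176025390625, 168.01040649414062), 60.65746307373047)
720 [ 0.57337861 -0.19875356  0.03010032] [ 0.68831709 -0.15205965  0.15310767]
stand 494 ((599.5133056640625, 152.07748413085938), (156.38943481445312, 199.76942443847656), 87.75919342041016)
side plate 1187 [ 0.51375887 -0.22661932  0.00801306] [ 0.66857257 -0.11852958  0.01789293] ((592.2578125, -173.83006286621094), (104.14607238769531, 153.68753051757812), 86.58531951904297)
981 [ 0.57126123 -0.19884269  0.03000865] [ 0.73993396 -0.06005939  0.15397449]
stand 384 ((600.9242553710938, 153.55429077148438), (197.4808807373047, 141.6453399658203), 2.928157329559326)
```

```bash
cat > chan.py <<'E'
from fit import *
def frame(yaw,tilt=np.radians(38)):
    z=axis(yaw,tilt); x=np.array([np.cos(tilt)*np.cos(yaw),np.cos(tilt)*np.sin(yaw),np.sin(tilt)])
    return np.stack([x,np.cross(z,x),z],1)
def loc(q,P): return (P-q[:3])@frame(q[3])
s2=np.sqrt(.5)
def res(q,P,full=False):
    L=loc(q,P);x,y,z=L.T
    boot=np.max([abs(x)-.02,abs(y)-.02,z-.03],0)
    V=np.where((z>.03),(x+.0113137-abs(y))*s2,1)      # inner faces
    V=np.where((x<.006)&(z<.102)&(z>.03),V,1)
    e=np.where(abs(V)<abs(boot),V,boot)
    return (e,L,abs(V)<abs(boot)) if full else e
E
python3 - <<'E'
from chan import *
from scipy.optimize import least_squares
B=[];C=[]
for n in ('scene','side'):
    X=np.load(n+'.npz');w=X['w'].reshape(-1,3);p=X['p'].reshape(-1,3).astype(int)
    m=(abs(w[:,0]-.63)<.09)&(abs(w[:,1]+.17)<.05)&(w[:,2]>.03)&(w[:,2]<.16)
    b=m&(p.max(1)<58)&(w[:,0]>.6); B.append(w[b]); 
    c=m&(p.min(1)>=60)&(w[:,2]>.095)&(p[:,1]<p[:,0]+15); C.append(w[c]); print(n,b.sum(),c.sum(),w[b].mean(0),w[c].mean(0))
np.savez('rest.npz',bs=B[0],bd=B[1],cs=C[0],cd=C[1])
for tag,P in (('scene',np.vstack([B[0],C[0]])),('both',np.vstack([*B,C[0]])),('bootside',B[1])):
    best=None
    for y in np.radians([-10,0,10,20]):
      for z0 in (.07,.085,.1):
        f=least_squares(res,[.64,-.175,z0,y],args=(P,),loss='soft_l1',f_scale=.0015,diff_step=1e-4,x_scale=[.01,.01,.01,.1])
        if best is None or f.cost<best.cost: best=f
    e,L,v=res(best.x,P,True); k=abs(e)<.005
    print(tag,len(P),k.sum(),best.x.round(4),np.degrees(best.x[3]).round(2),e[k].std(),L[k].min(0).round(4),L[k].max(0).round(4),v.sum())
S=least_squares
# plate
X=np.load('side.npz');w=X['w'].reshape(-1,3);p=X['p'].reshape(-1,3).astype(int)
pl=w[(abs(w[:,0]-.6)<.14)&(abs(w[:,1]+.18)<.12)&(w[:,2]>.009)&(w[:,2]<.016)]
def h(q):
    c,s=np.cos(q[2]),np.sin(q[2]);r=pl[:,:2]-q[:2];return np.array([r@[c,s],r@[-s,c]])
print(cv2.minAreaRect((pl[:,:2]*1000).astype(np.float32)))
E
```

```text
scene 440 204 [ 0.65318943 -0.16975197  0.07545714] [ 0.59715709 -0.17499863  0.12281134]
side 391 217 [ 0.64142502 -0.18894258  0.07314004] [ 0.59332335 -0.1783727   0.12124275]
scene 644 608 [ 0.6408 -0.1747  0.0729 -0.0499] -2.86 0.0018929898022546792 [-0.0204 -0.022  -0.0508] [0.025  0.0221 0.0997] 202
both 1035 991 [ 0.6413 -0.1746  0.0723 -0.0493] -2.82 0.0017899050647697695 [-0.0204 -0.0231 -0.0501] [0.025  0.022  0.1004] 206
bootside 391 372 [ 0.6418 -0.1747  0.0736 -0.0447] -2.56 0.0014087349080887585 [-0.0198 -0.023  -0.0507] [0.0199 0.0182 0.0467] 3
((592.2578125, -173.83006286621094), (104.14607238769531, 153.68753051757812), 86.58531951904297)
```

```bash
cat > go.py <<'E'
from chan import *
def goal(pos,yaw,tilt,y=True):
    F=frame(yaw,tilt); Rt=np.stack([np.cross(F[:,0],-F[:,2]),F[:,0],-F[:,2]],1)
    st=sensors.state(); Rc=rot(st['tcp_rot']).as_matrix()
    d=(np.array(pos)-st['ee_pos'])*100
    print('t',round(st['time_s'],2),'rotvec',R.from_matrix(Rc.T@Rt).as_rotvec().round(4),'shift cur',(Rc.T@d).round(2),'shift tgt frame',(Rt.T@d).round(2),'F',st['wrist_force'].round(1),'q',st['q'].round(2))
M=np.array([.5787,.1552,.1090]);PY,PT=np.radians(-7.0),np.radians(32.1)
E
python3 -c "
from go import *
goal(M+.144*axis(PY,PT)+[0,0,.05],PY,PT)"
```

```text
t 0.1 rotvec [-0.5609 -0.034   0.1189] shift cur [ 16.46 -12.19  -4.22] shift tgt frame [ 14.85  -9.69 -11.08] F [-0.3 -0.7 -0.7] q [-0.1   0.44  0.02  1.57 -0.01  1.13 -0.08]
```

```bash
python3 -m jog '[[[0,0,0],[0.3,0,-2],8.54],[[0,0,0],[3.2,-2.4,-2.2],8.54],[[0,0,0],[3.2,-2.4,0],8.54],[[0,0,0],[3.2,-2.4,0],8.54],[[0,0,0],[3.2,-2.4,0],8.54],[[0,0,0],[3.2,-2.4,0],8.54],[[-0.13,-0.01,0.03],[0,0,0],8.54],[[-0.13,-0.01,0.03],[0,0,0],8.54]]'
python3 -m jog '[[[-0.13,-0.01,0.03],[0,0,0],8.54],[[-0.13,-0.01,0.03],[0,0,0],8.54],[[-0.04,0,0],[0,0,0],8.54],[[0,0,0],[0,0,0],8.54],[[0,0,0],[0,0,0],8.54],[[0,0,0],[0,0,0],8.54],[[0,0,0],[0,0,0],8.54],[[0,0,0],[0,0,0],8.54]]'
python3 - <<'E'
from go import *
goal(M+.144*axis(PY,PT),PY,PT)
i=eyes.camera_info('wrist'); p,d=eyes.camera('wrist'); np.savez('w1.npz',p=p,d=d,T=i['world_to_cam'],k=[i['fx'],i['fy'],i['cx'],i['cy']])
cv2.imwrite('pics/w1.png',p[...,::-1]); print((d>0).mean(),i['fx'])
E
```

```text
time_s: 0.9
ee_pos: [0.505, 0.1643, 0.2814]
tcp_rot: [0.1, 0.721, 0.68, 0.087]
wrist_force: [-0.3, -0.6, -0.0]
grip_width: 0.0851
grip_force: 0.0
time_s: 1.7
ee_pos: [0.5058, 0.1613, 0.281]
tcp_rot: [0.201, 0.722, 0.641, 0.169]
wrist_force: [0.1, 0.6, 0.5]
grip_width: 0.0856
grip_force: 0.0
t 1.7 rotvec [-0.0297  0.0116  0.0068] shift cur [ 0.35 -2.82  4.14] shift tgt frame [ 0.29 -2.94  4.06] F [0.1 0.6 0.5] q [-0.59  0.04 -0.08  2.13  0.62  0.69 -1.21]
0.98503125 309.70691628693146
```

View pics/w1.png

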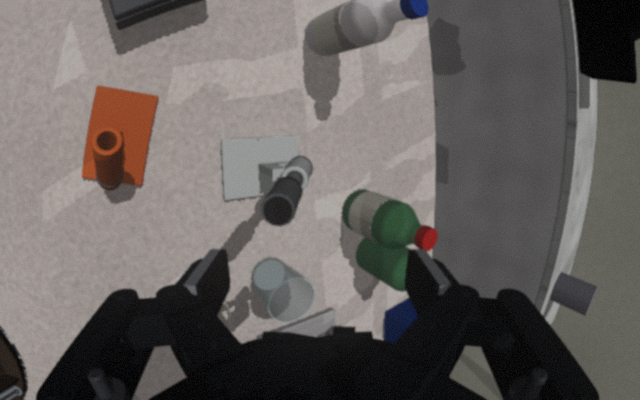

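The wrist view shows the probe head end at (279,205), its sleeve at (300,165), the stand plate around (260,165), and the orange look-alike on the left. Refit the probe from this closer view.

```bash
cat >> go.py <<'E'
def wcloud(f):
    X=np.load(f);fx,fy,cx,cy=X['k'];d=X['d']
    v,u=np.mgrid[0:400,0:640];a=(u-cx)/fx;b=(v-cy)/fy;r=np.hypot(a,b)+1e-9
    t=np.tan(np.minimum(r,1.4))/r
    c=np.stack([a*t*d,b*t*d,d],-1);T=np.linalg.inv(X['T']);w=c@T[:3,:3].T+T[:3,3]
    return X['p'].reshape(-1,3).astype(int),w.reshape(-1,3)
E
python3 - <<'E'
from go import *
p,w=wcloud('w1.npz')
print(np.median(w[165*640+240]),w[165*640+240],w[205*640+279],w[150*640+200])
a=axis(PY,PT);r=w-M;s=r@a;dd=np.linalg.norm(r-np.outer(s,a),axis=1)
P=w[(dd<.025)&(s>-.06)&(s<.105)]
top=w[(dd<.011)&(s>.1)&(s<.13)];print('top',len(top),top.mean(0),((top-M)@a).mean())
x0=np.r_[(M+.041/a[2]*a)[:2],PY,PT,-.041/a[2]]
f,res=fit_probe(P,x0)
e,u=res(f.x,True);P=P[abs(e)<.005];f,res=fit_probe(P,f.x);e,u=res(f.x,True)
print(len(P),f.x.round(4),np.degrees(f.x[2:4]),e.std(),'init',x0.round(4))
H=P[u>.05];S=P[u<-.003]
for t,Q in(('head',H),('sleeve',S)):
    def rr(q): 
        z=Q[:,2]-.15; c=np.array([*q,.15]); a=axis(f.x[2],f.x[3]); r=Q-c; s=r@a
        return np.linalg.norm(r-np.outer(s,a),axis=1)-(.013 if t=='head' else .015)
    g=least_squares(rr,f.x[:2],loss='soft_l1',f_scale=.001);print(t,len(Q),g.x.round(4))
E
```

```text
0.161600576422886 [0.54965107 0.16160058 0.00731033] [0.52149022 0.16474207 0.2007963 ] [ 5.02113434e-01  1.90891993e-01 -7.62809641e-05]
top 751 [0.52221064 0.16274089 0.20054576] 0.10783338811243988
1026 [ 0.5503  0.1565 -0.1306  0.5525 -0.0484] [-7.48468927 31.65706536] 0.0013792873856340406 init [ 0.5532  0.1583 -0.1222  0.5603 -0.0484]
head 521 [0.5502 0.1566]
sleeve 413 [0.5505 0.1563]
```

```bash
python3 - <<'E'
from go import *
p,w=wcloud('w1.npz')
a=axis(PY,PT);F=frame(PY,PT);L=(w-M)@F
m=(np.hypot(L[:,0],L[:,1])<.02)&(abs(L[:,2]-.1095)<.006)
Q=L[m];print(m.sum(),np.median(Q[:,2]))
c,r=cv2.minEnclosingCircle((Q[:,:2]*1000).astype(np.float32));print('circle mm',c,r)
print(np.percentile(Q[:,:2]*1000,[1,50,99],axis=0))
cc=(Q[:,:2].max(0)+Q[:,:2].min(0))/2;print('top centre',M+F@[*cc,np.median(Q[:,2])])
st=sensors.state();print(st['ee_pos'])
# table & plate check
pl=w[(abs(w[:,2]-.008)<.003)&(abs(w[:,0]-.6)<.08)&(abs(w[:,1]-.155)<.06)&(p.min(1)>130)]
print('z',np.median(w[(abs(w[:,0]-.48)<.02)&(abs(w[:,1]-.13)<.02)][:,2]),np.median(pl[:,2]))
E
```

```text
937 0.10807882789544393
circle mm (-2.1087636947631836, -1.171363353729248) 13.287751197814941
[[-13.30835419 -13.12801195]
 [ -1.20545946  -0.41067261]
 [ 10.23109935  10.75692153]]
top centre [0.5201053  0.1610701  0.19965239]
[0.50566135 0.16131716 0.28094894]
z -7.750221506183652e-05 0.0078222604117546
```

```bash
cat >> go.py <<'E'
M=M+frame(PY,PT)@[-.0012,-.0007,-.001]
E
python3 -c "
from go import *
goal(M+.115*axis(PY,PT),PY,PT);goal(M+.069*axis(PY,PT),PY,PT)"
```

```text
t 1.75 rotvec [-0.0296  0.0115  0.007 ] shift cur [ 0.31 -2.84  7.14] shift tgt frame [ 0.21 -3.05  7.06] F [ 0.3 -0.4 -0.1] q [-0.59  0.04 -0.08  2.13  0.62  0.69 -1.21]
t 1.75 rotvec [-0.0296  0.0115  0.007 ] shift cur [ 0.37 -2.7  11.74] shift tgt frame [ 0.21 -3.05 11.66] F [ 0.3 -0.4 -0.1] q [-0.59  0.04 -0.08  2.13  0.62  0.69 -1.21]
```

```bash
python3 -m jog '[[[-0.03,0.012,0.007],[0,0,0],8.54],[[0,0,0],[0.21,-3.05,0],8.54],[[0,0,0],[0,0,2],8.54],[[0,0,0],[0,0,2],8.54],[[0,0,0],[0,0,1.5],8.54],[[0,0,0],[0,0,0],8.54],[[0,0,0],[0,0,0],8.54],[[0,0,0],[0,0,0],8.54]]'
python3 -c "
from go import *
goal(M+.069*axis(PY,PT),PY,PT)"
```

```text
time_s: 2.55
ee_pos: [0.509, 0.1636, 0.2189]
tcp_rot: [0.207, 0.719, 0.637, 0.184]
wrist_force: [-0.5, -0.1, -0.1]
grip_width: 0.0857
grip_force: 0.0
t 2.55 rotvec [ 0.0013 -0.0016  0.0005] shift cur [-0.06 -0.02  6.24] shift tgt frame [-0.05 -0.01  6.24] F [-0.5 -0.1 -0.1] q [-0.61  0.12 -0.07  2.24  0.87  0.53 -1.51]
```

```bash
python3 -m jog '[[[0,0,0],[-0.05,0,1.5],8.54],[[0,0,0],[0,0,1.5],8.54],[[0,0,0],[0,0,1.5],8.54],[[0,0,0],[0,0,1.2],8.54],[[0,0,0],[0,0,0.54],6],[[0,0,0],[0,0,0],4],[[0,0,0],[0,0,0],4],[[0,0,0],[0,0,0],4]]'
python3 - <<'E'
from go import *
goal(M+.069*axis(PY,PT),PY,PT)
p,d=eyes.camera('wrist'); q,_=eyes.camera('side')
im=np.hstack([cv2.resize(p[100:350,150:490],(400,300)),cv2.resize(q[90:210,210:370],(400,300),interpolation=2)])
cv2.imwrite('pics/g1.png',im[...,::-1])
E
```

```text
time_s: 3.35
ee_pos: [0.5419, 0.1591, 0.1661]
tcp_rot: [0.207, 0.719, 0.637, 0.184]
wrist_force: [0.2, -0.4, 0.0]
grip_width: 0.0399
grip_force: 0.0
t 3.35 rotvec [ 0.0015 -0.0017  0.0005] shift cur [-0.01 -0.01  0.  ] shift tgt frame [-0.01 -0.01  0.  ] F [ 0.2 -0.4  0. ] q [-0.61  0.25 -0.    2.25  1.09  0.41 -1.7 ]
```

View pics/g1.png

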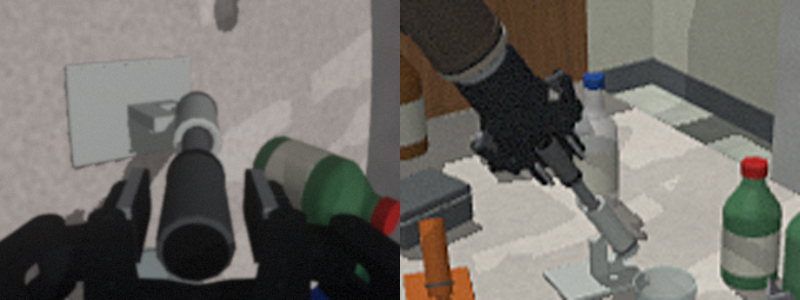

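The head (centre ~(195,215) in the left crop) sits midway between the fingers (inner edges ~(140) and ~(250)), and the stand is undisturbed. Close.

```bash
python3 -m jog '[[[0,0,0],[0,0,0],3],[[0,0,0],[0,0,0],2.8],[[0,0,0],[0,0,0],2.6],[[0,0,0],[0,0,0],2.3],[[0,0,0],[0,0,0],2],[[0,0,0],[0,0,0],2],[[0,0,0],[0,0,0],2],[[0,0,0],[0,0,0],2]]'
python3 -c "
from go import *
goal(M+.069*axis(PY,PT),PY,PT); s=sensors.state(); Rm=rot(s['tcp_rot']).as_matrix(); print(Rm.T@s['wrist_force'],Rm.T@s['wrist_torque'])"
```

```text
time_s: 4.25
ee_pos: [0.5417, 0.159, 0.1655]
tcp_rot: [0.207, 0.719, 0.637, 0.184]
wrist_force: [-4.4, -0.1, 6.0]
grip_width: 0.0247
grip_force: 58.4
t 4.25 rotvec [ 0.0009 -0.0014  0.001 ] shift cur [ 0.    0.03 -0.04] shift tgt frame [ 0.    0.03 -0.04] F [-4.4 -0.1  6. ] q [-0.61  0.25 -0.    2.25  1.09  0.41 -1.7 ]
[-0.63476662 -0.51326584 -7.41941128] [ 0.85197093 -0.12534357 -0.01016774]
```

```bash
python3 -m jog '[[[0,0,0],[0,0,-0.1],2],[[0,0,0],[0,0,-0.2],2],[[0,0,0],[0,0,-0.3],2],[[0,0,0],[0,0,-0.4],2],[[0,0,0],[0,0,-0.5],2],[[0,0,0],[0,0,-0.5],2],[[0,0,0],[0,0,0],2],[[0,0,0],[0,0,0],2]]'
python3 - <<'E'
from go import *
s=sensors.state(); Rm=rot(s['tcp_rot']).as_matrix(); print(Rm.T@s['wrist_force'],Rm.T@s['wrist_torque'])
w=cloud('side')[2].reshape(-1,3); st=w[(abs(w[:,0]-.6)<.1)&(abs(w[:,1]-.15)<.08)&(w[:,2]>.005)&(w[:,2]<.012)]
w0=np.load('side.npz')['w'].reshape(-1,3); s0=w0[(abs(w0[:,0]-.6)<.1)&(abs(w0[:,1]-.15)<.08)&(w0[:,2]>.005)&(w0[:,2]<.012)]
print(len(st),len(s0),np.median(st,0),np.median(s0,0))
E
```

```text
time_s: 5.05
ee_pos: [0.5312, 0.1601, 0.1825]
tcp_rot: [0.207, 0.719, 0.637, 0.184]
wrist_force: [-0.5, -0.6, -2.2]
grip_width: 0.0243
grip_force: 59.0
[-0.65188067 -1.50560949  1.65594561] [0.91256008 0.01501095 0.01804519]
389 384 [0.56544446 0.14410025 0.00947988] [0.56543431 0.14517606 0.00919874]
```

```bash
python3 -m jog '[[[0,0,0],[0,0,-0.8],2],[[0,0,0],[0,0,-1.2],2],[[0,0,0],[0,0,-1.2],2],[[0,0,0],[0,0,-1.2],2],[[0,0,0],[0,0,-1.2],2],[[0,0,0],[0,0,-1.2],2],[[0,0,0],[0,0,-1.2],2],[[0,0,0],[0,0,-1.2],2]]'
python3 - <<'E'
from go import *
s=sensors.state(); Rm=rot(s['tcp_rot']).as_matrix(); print(Rm.T@s['wrist_force'],s['q'].round(2))
i=eyes.camera_info('wrist'); p,d=eyes.camera('wrist')
np.savez('w2.npz',p=p,d=d,T=i['world_to_cam'],k=[i['fx'],i['fy'],i['cx'],i['cy']])
q,sd,_=cloud('side');np.savez('side2.npz',p=q,w=_)
q,sd,_=cloud('scene');np.savez('scene2.npz',p=q,w=_)
E
```

```text
time_s: 5.9
ee_pos: [0.482, 0.1658, 0.2607]
tcp_rot: [0.207, 0.719, 0.637, 0.183]
wrist_force: [1.6, 0.0, -2.2]
grip_width: 0.0249
grip_force: 59.0
[0.21393802 0.17633301 2.6889374 ] [-0.62  0.02 -0.11  2.22  0.73  0.64 -1.39]
```

```bash
cat > shaft.py <<'E'
from go import *
def shaft(files,quiet=False):
    st=sensors.state();Rc=rot(st['tcp_rot']).as_matrix();t=st['ee_pos']
    out=[]
    for f in files:
        w=wcloud(f)[1] if f[0]=='w' else np.load(f)['w'].reshape(-1,3)
        L=(w-t)@Rc
        Q=L[(np.hypot(L[:,0],L[:,1])<.016)&(L[:,2]>.035)&(L[:,2]<.175)]
        # axis in tool frame: x=c0+c1*(z-.1), y=c2+c3*(z-.1)
        def r(c):
            n=np.array([c[1],c[3],1]);n/=np.linalg.norm(n);v=Q-[c[0],c[2],.1]
            return np.linalg.norm(np.cross(v,n),axis=1)-.008
        g=least_squares(r,np.zeros(4),loss='soft_l1',f_scale=.001)
        k=abs(r(g.x))<.003;Q=Q[k];g=least_squares(r,g.x,loss='soft_l1',f_scale=.001)
        print(f,len(Q),'tool x,slope,y,slope',g.x.round(4),'z',np.percentile(Q[:,2],[1,99,100]).round(4),'rms',r(g.x).std().round(4)); out.append(g.x)
    return out
E
python3 -c "
from shaft import *
shaft(['scene2.npz','side2.npz','w2.npz'])"
```

```text
scene2.npz 190 tool x,slope,y,slope [ 0.0008 -0.0038  0.0003 -0.0011] z [0.0361 0.1526 0.1538] rms 0.0012
side2.npz 173 tool x,slope,y,slope [0.0007 0.0076 0.0013 0.0035] z [0.0367 0.1499 0.1516] rms 0.0013
w2.npz 753 tool x,slope,y,slope [-0.0021 -0.0058 -0.0014 -0.0041] z [0.0395 0.1504 0.1531] rms 0.0003
```

```bash
cat >> shaft.py <<'E'
C0=np.array([.6412,-.1746,.0725]);CY,CT=np.radians(-2.9),np.radians(38);CF=frame(CY,CT)
OFF=np.array([.0008,.0008]);FOOT=.1525
def ch(x,zfoot,y=0):  # goal with foot at channel z
    F=CF;Rt=np.stack([np.cross(F[:,0],-F[:,2]),F[:,0],-F[:,2]],1)
    goal(C0+F@[x,y,zfoot+FOOT]-Rt@[*OFF,0],CY,CT)
E
python3 - <<'E'
from shaft import *
ch(.04,.055)
w=np.load('scene2.npz')['w'].reshape(-1,3);p=np.load('scene2.npz')['p'].reshape(-1,3).astype(int)
g=(p[:,1]>p[:,0]+15)&(abs(w[:,0]-.7)<.15)&(abs(w[:,1])<.2);print('green',w[g].min(0),w[g].max(0))
rd=(p[:,0]>p[:,1]+80)&(w[:,2]>.12)&(p[:,1]<60);print('caps',w[rd].min(0),w[rd].max(0))
E
```

```text
t 6.05 rotvec [-0.1012  0.039  -0.0582] shift cur [-32.69   8.6    5.45] shift tgt frame [-33.32   6.15   4.91] F [ 0.6  0.2 -3.3] q [-0.62  0.02 -0.11  2.22  0.74  0.64 -1.39]
green [ 0.70860603 -0.07416865  0.00760012] [0.79756361 0.08361525 0.14079712]
caps [ 0.72503107 -0.05547614  0.15316241] [1.19979038 0.41786087 1.27694302]
```

```bash
python3 -m jog '[[[0,0,0],[0,0,-2],2],[[0,0,0],[-1,0,-1.5],2],[[0,0,0],[-3,0,0],2],[[0,0,0],[-4,0,0],2],[[0,0,0],[-4,0,0],2],[[0,0,0],[-4,0,0],2],[[0,0,0],[-4,0,0],2],[[0,0,0],[-4,0,0],2]]'
python3 -m jog '[[[0,0,0],[-4,0,0],2],[[0,0,0],[-3,0,0],2],[[0,0,0],[-1.7,0,0],2],[[-0.05,0.02,-0.03],[0,0,0],2],[[-0.05,0.02,-0.03],[0,0,0],2],[[0,0,0],[0,0,0],2],[[0,0,0],[0,0,0],2],[[0,0,0],[0,0,0],2]]'
python3 -c "
from shaft import *
ch(.04,.055)"
```

```text
time_s: 6.85
ee_pos: [0.4344, -0.0722, 0.2891]
tcp_rot: [0.207, 0.72, 0.637, 0.183]
wrist_force: [1.8, -0.3, -2.3]
grip_width: 0.0249
grip_force: 59.6
time_s: 7.65
ee_pos: [0.425, -0.1564, 0.2898]
tcp_rot: [0.235, 0.685, 0.652, 0.223]
wrist_force: [-0.2, -0.7, -3.1]
grip_width: 0.025
grip_force: 59.6
t 7.65 rotvec [-0.0032  0.0007  0.0018] shift cur [-0.81  7.65  9.7 ] shift tgt frame [-0.8   7.62  9.72] F [-0.2 -0.7 -3.1] q [-0.55 -0.4   0.69  2.41  0.43  0.4  -0.2 ]
```

```bash
python3 -m jog '[[[0,0,0],[-0.4,2.6,0],2],[[0,0,0],[-0.4,2.6,1],2],[[0,0,0],[0,2.4,2],2],[[0,0,0],[0,0,2.2],2],[[0,0,0],[0,0,2.2],2],[[0,0,0],[0,0,2.2],2],[[0,0,0],[0,0,0],2],[[0,0,0],[0,0,0],2]]'
python3 - <<'E'
from shaft import *
ch(.04,.055)
for n in ('side','scene'):
    q,sd,_=cloud(n);np.savez(n+'3.npz',p=q,w=_)
i=eyes.camera_info('wrist'); p,d=eyes.camera('wrist')
np.savez('w3.npz',p=p,d=d,T=i['world_to_cam'],k=[i['fx'],i['fy'],i['cx'],i['cy']])
shaft(['scene3.npz','side3.npz','w3.npz'])
a=np.load('side3.npz')['p'];b=np.load('scene3.npz')['p']
im=np.hstack([cv2.resize(p,(400,300))]+[cv2.resize(x,(400,300),interpolation=2) for x in (a[150:270,300:460],)])
im=np.vstack([im,np.hstack([cv2.resize(b[120:240,200:360],(400,300),interpolation=2),cv2.resize(p[100:300,200:467],(400,300))])])
cv2.imwrite('pics/h3.png',im[...,::-1])
E
```

```text
time_s: 8.45
ee_pos: [0.5306, -0.1652, 0.2725]
tcp_rot: [0.231, 0.685, 0.654, 0.222]
wrist_force: [-0.3, -0.3, -1.3]
grip_width: 0.0247
grip_force: 59.7
t 8.45 rotvec [-0.0101 -0.0046  0.0037] shift cur [-0.47  0.37  1.83] shift tgt frame [-0.46  0.35  1.84] F [-0.3 -0.3 -1.3] q [-1.03 -0.17  1.28  2.29  0.05  0.26  0.21]
scene3.npz 182 tool x,slope,y,slope [ 0.0004 -0.0048 -0.0005 -0.0061] z [0.0373 0.154  0.1552] rms 0.0014
side3.npz 217 tool x,slope,y,slope [ 0.0015 -0.0012  0.0014  0.0015] z [0.036  0.1532 0.1557] rms 0.001
w3.npz 754 tool x,slope,y,slope [-0.0013 -0.0045 -0.0007 -0.0028] z [0.0396 0.1508 0.1528] rms 0.0003
```

View pics/h3.png

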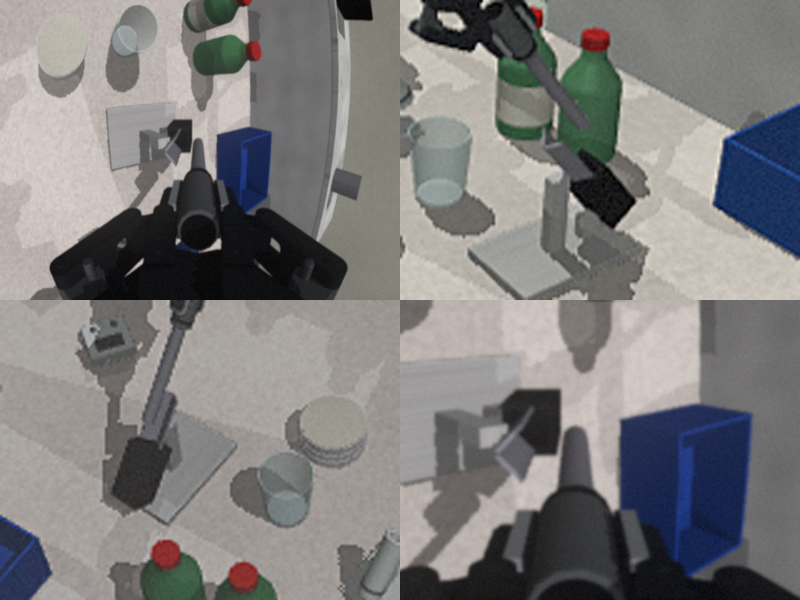

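Wrist and side views show the probe hovering clear above the rest with the channel and boot beneath it, slightly to one side; the stand is out of the way. Joint 3 is near its limit, so I'll test the full depth of reach beside the channel before laying the probe in.

```bash
python3 -m jog '[[[-0.01,-0.005,0.004],[-0.47,0.35,0],2],[[0,0,0],[0,0,1.8],2],[[0,0,0],[0,0,1.5],2],[[0,0,0],[0,0,1.5],2],[[0,0,0],[0,0,1.5],2],[[0,0,0],[0,0,1.5],2],[[0,0,0],[0,0,0],2],[[0,0,0],[0,0,0],2]]'
python3 -c "
from shaft import *
ch(.04,-.005)"
```

```text
time_s: 9.4
ee_pos: [0.5368, -0.1665, 0.2352]
tcp_rot: [0.214, 0.693, 0.656, 0.208]
wrist_force: [-0.5, -0.5, -2.6]
grip_width: 0.0248
grip_force: 59.5
t 9.4 rotvec [-0.0565 -0.0048 -0.0046] shift cur [-0.37  2.41  4.38] shift tgt frame [-0.36  2.16  4.52] F [-0.5 -0.5 -2.6] q [-0.72  0.14  1.17  2.29 -1.03  0.39  1.25]
```

```bash
cat > kin.py <<'E'
from shaft import *
import itertools
D=[([-0.1026,0.4352,0.025,1.574,-0.0116,1.134,-0.0751],[.62457,0,.2386],[0,.7071,.7071,-.0005]),
([-0.59,0.04,-0.08,2.13,0.62,0.69,-1.21],[.5057,.1613,.281],[.201,.722,.641,.169]),
([-0.61,0.12,-0.07,2.24,0.87,0.53,-1.51],[.509,.1636,.2189],[.207,.719,.637,.184]),
([-0.61,.25,0,2.25,1.09,.41,-1.7],[.5419,.1591,.1661],[.207,.719,.637,.184]),
([-0.62,.02,-.11,2.22,.73,.64,-1.39],[.482,.1658,.2607],[.207,.719,.637,.183]),
([-0.55,-0.4,0.69,2.41,0.43,0.4,-0.2],[.425,-.1564,.2898],[.235,.685,.652,.223]),
([-1.03,-0.17,1.28,2.29,0.05,0.26,0.21],[.5306,-.1652,.2725],[.231,.685,.654,.222]),
([-0.72,0.14,1.17,2.29,-1.03,0.39,1.25],[.5368,-.1665,.2352],[.214,.693,.656,.208])]
def fk(q,p,sg):
    h,L1,L2,L3,e1,e2,w=p[:7]
    ax=['Z','Y','Z','Y','Z','Y','Z']
    off=[(0,0,h),(0,0,0),(0,0,L1),(e1,0,0),(e2,0,L2),(0,0,0),(w,0,L3)]
    T=np.eye(3);x=np.zeros(3)
    for i in range(7):
        T=T@R.from_euler(ax[i],sg[i]*q[i]).as_matrix(); x=x+T@off[i] if i!=0 else x+np.array(off[0])
    T=T@R.from_euler('Z',p[7]).as_matrix()
    return x,T
def resid(p,sg):
    e=[]
    for q,x,c in D:
        a,T=fk(q,p,sg); e+=list(a-x)+list(.3*(T-rot(np.array(c)).as_matrix()).ravel())
    return e
if __name__=='__main__':
    out=[]
    for s in itertools.product([1,-1],repeat=4):
        sg=[s[0],1,s[1],1,s[2],1,s[3]]
        for r0 in (0,1.57,3.14,-1.57):
            f=least_squares(resid,[.33,.4,.4,.25,0,0,0,r0],args=(sg,)); out.append((f.cost,sg,f.x.round(4)))
    out.sort(key=lambda t:t[0])
    for o in out[:3]: print(o)
E
python3 kin.py
```

```text
(np.float64(0.005956775341306852), [-1, 1, -1, 1, -1, 1, -1], array([ 0.1675,  0.4646,  0.3439,  0.3036, -0.0844,  0.0126, -0.0803,
        1.5725]))
(np.float64(0.0059567753413068535), [-1, 1, -1, 1, -1, 1, -1], array([ 0.1675,  0.4646,  0.3439,  0.3036, -0.0844,  0.0126, -0.0803,
       -4.7107]))
(np.float64(0.005956775341306854), [-1, 1, -1, 1, -1, 1, -1], array([ 0.1675,  0.4646,  0.3439,  0.3036, -0.0844,  0.0126, -0.0803,
        1.5725]))
```

```bash
python3 - <<'E'
s=open('kin.py').read()
s=s.replace("off=[(0,0,h),(0,0,0),(0,0,L1),(e1,0,0),(e2,0,L2),(0,0,0),(w,0,L3)]","off=[(0,0,h),(p[9],0,0),(e1,p[8],L1),(e2,0,0),(0,p[10],L2),(w,0,0),(0,0,L3)]")
s=s.replace("0,0,0,r0]","0,0,0,r0,0,0,0]").replace("[-1, 1, -1, 1, -1, 1, -1]","")
s=s.replace("for s in itertools.product([1,-1],repeat=4):","for s in [(-1,-1,-1,-1)]:").replace("for r0 in (0,1.57,3.14,-1.57)","for r0 in (1.57,)")
s+="\n    e=np.array(resid(out[0][2],sg)).reshape(-1,12);print(np.linalg.norm(e[:,:3],axis=1).round(4),np.linalg.norm(e[:,3:],axis=1).round(4))\n"
open('kin.py','w').write(s)
E
python3 kin.py
```

```text
(np.float64(0.0005594755275394375), [-1, 1, -1, 1, -1, 1, -1], array([ 0.3271,  0.571 ,  0.4449,  0.4092, -0.0017,  0.0166,  0.0031,
        1.5725, -0.0402, -0.0126,  0.0055]))
[0.0184 0.0078 0.0063 0.0066 0.006  0.0108 0.0149 0.0142] [0.0009 0.0029 0.0029 0.002  0.0024 0.0045 0.0027 0.0011]
```

```bash
cat > kin2.py <<'E'
from kin import *
sg=[-1,1,-1,1,-1,1,-1]
def rots(q):
    T=np.eye(3);o=[]
    for i in range(7):
        T=T@R.from_euler('ZYZYZYZ'[i],sg[i]*q[i]).as_matrix();o.append(T)
    return o
st=sensors.state();D.append((st['q'],st['ee_pos'],st['tcp_rot']))
p0=np.array([0,0,.327, 0,0,0, 0,-.04,.571, 0.0166,0,0, 0,0,.445, 0,0,0, 0,0,.409])
A=np.vstack([np.hstack([np.eye(3)]+rots(q)[1:7]) for q,_,_ in D]);b=np.concatenate([x for _,x,_ in D])
# base offset, then links after joints 2..7
lam=.02
dp=np.linalg.solve(A.T@A+lam**2*np.eye(21),A.T@(b-A@p0));P=p0+dp
def FK(q):
    r=rots(q);return np.hstack([np.eye(3)]+r[1:7])@P, r[6]@R.from_euler('Z',1.5725).as_matrix()
if __name__=='__main__':
    print((A@P-b).reshape(-1,3).round(4).tolist(),P.round(3).reshape(-1,3).tolist())
    lo=np.array([-2.62,-.44,-1.27,.08,-1.32,.12,-2.74])+.04;hi=np.array([2.62,2.09,1.32,2.57,4.46,2,2.74])-.04
    F=CF;Rt0=np.stack([np.cross(F[:,0],-F[:,2]),F[:,0],-F[:,2]],1)
    rng=np.random.default_rng(0)
    for zf in (-.033,-.02,0.,.03,.06):
        sols=[]
        for k in range(60):
            pos=C0+F@[0.0,0,zf+FOOT]
            def r(q):
                x,T=FK(q);return np.r_[x-pos,.3*(T[:,2]-Rt0[:,2])]   # roll free
            f=least_squares(r,rng.uniform(lo,hi),bounds=(lo,hi))
            if f.cost<1e-6: sols.append(f.x)
        print(zf,len(sols)); 
        if sols:
            S=np.array(sols);S=S[np.argsort(S[:,2])];print(S[np.linspace(0,len(S)-1,8).astype(int)].round(2))
E
python3 kin2.py
```

```text
[[0.0002, 0.0001, 0.0003], [-0.0007, 0.0005, -0.0012], [0.0005, 0.0002, -0.0003], [0.0018, -0.0011, 0.0004], [-0.0014, 0.0001, -0.0005], [0.0002, 0.0, 0.0007], [0.0008, -0.0001, 0.0007], [-0.0, -0.0001, 0.0002], [-0.0012, 0.0004, -0.0003]] [[-0.035, 0.018, 0.275], [-0.0, -0.046, -0.001], [-0.027, -0.03, 0.57], [-0.012, 0.01, 0.007], [0.007, -0.0, 0.452], [-0.004, -0.0, -0.018], [-0.021, -0.008, 0.391]]
-0.033 37
[[ 1.26  0.62 -1.23  2.16  1.56  0.42  0.37]
 [ 1.25  0.61 -1.22  2.18  1.6   0.41 -0.13]
 [ 0.98  0.43 -0.85  2.13  1.28  0.18  1.82]
 [ 0.9   0.4  -0.8   2.22  1.8   0.17 -2.12]
 [ 0.88  0.39 -0.77  2.23  1.81  0.16 -2.17]
 [ 0.35  0.29 -0.06  2.28  4.19  0.16  2.7 ]
 [ 0.01  0.29  0.36  2.31  4.37  0.29  2.57]
 [-0.27  0.32  0.69  2.34  4.42  0.39  1.94]]
-0.02 45
[[ 1.26  0.57 -1.23  2.21  1.59  0.39 -0.73]
 [ 1.15  0.51 -1.17  2.18  1.52  0.37 -2.47]
 [ 1.01  0.4  -0.9   2.23  1.67  0.19 -1.56]
 [ 0.93  0.37 -0.83  2.22  1.61  0.16 -2.15]
 [ 0.32  0.26 -0.01  2.19 -1.28  0.16 -1.66]
 [ 0.32  0.26 -0.01  2.19 -1.28  0.16 -1.66]
 [ 0.28  0.26  0.01  2.3   4.33  0.16  2.17]
[... 452 characters left out ...]
08  0.31 -2.7 ]
 [ 1.25  0.34 -1.14  2.23  1.12  0.21 -1.27]
 [ 1.11  0.29 -0.9   2.14  0.4   0.18  2.67]
 [ 0.97  0.25 -0.79  2.15  0.31  0.16 -2.48]
 [ 0.47  0.16 -0.22  2.2  -0.64  0.17 -1.56]
 [ 0.19  0.13  0.08  2.28 -1.06  0.16  0.19]
 [ 0.17  0.15  0.22  2.29 -1.28  0.25  2.7 ]
 [-0.53  0.19  1.03  2.27 -1.27  0.42 -1.85]]
0.06 43
[[ 1.39  0.33 -1.23  2.12  0.61  0.29  2.69]
 [ 1.41  0.33 -1.22  2.13  0.59  0.28  2.4 ]
 [ 1.25  0.25 -1.07  2.14  0.35  0.24 -2.64]
 [ 1.07  0.19 -0.82  2.14 -0.08  0.22 -2.63]
 [ 0.78  0.11 -0.51  2.26 -0.63  0.17  0.56]
 [ 0.24  0.06  0.03  2.26 -0.68  0.21 -0.59]
 [-0.73  0.03  1.11  2.28 -0.84  0.3  -1.28]
 [-0.75  0.08  1.28  2.34 -1.16  0.38  2.66]]
```

```bash
cat > sim.py <<'E'
from kin2 import *
LO=np.array([-2.62,-.44,-1.27,.08,-1.32,.12,-2.74]);HI=np.array([2.62,2.09,1.32,2.57,4.46,2,2.74])
QH=np.array([-.1026,.4352,.025,1.574,-.0116,1.134,-.0751])
def err(q,x,T):
    a,B=FK(q);return np.r_[x-a,R.from_matrix(T@B.T).as_rotvec()]
def jac(q):
    J=np.zeros((6,7));a,B=FK(q)
    for i in range(7):
        d=q.copy();d[i]+=1e-5;x,T=FK(d);J[:3,i]=(x-a)/1e-5;J[3:,i]=R.from_matrix(T@B.T).as_rotvec()/1e-5
    return J
def step(q,x,T,bias=0.,damp=.02,W=np.ones(7)):
    q=q.copy()
    for _ in range(8):
        e=err(q,x,T);J=jac(q);Wi=np.diag(1/W)
        Ji=Wi@J.T@np.linalg.inv(J@Wi@J.T+damp**2*np.eye(6))
        q=np.clip(q+np.clip(Ji@e+bias*(np.eye(7)-Ji@J)@(QH-q),-.3,.3),LO+.01,HI-.01)
    return q
def run(q,rows,**k):
    x,T=FK(q)
    for r in rows:
        T=T@R.from_rotvec(r[0]).as_matrix();x=x+T@np.array(r[1])/100;q=step(q,x,T,**k)
    e=err(q,x,T);return q,np.linalg.norm(e[:3]),np.linalg.norm(e[3:])
z=[0,0,0]
S1=[[z,[.3,0,-2]],[z,[3.2,-2.4,-2.2]]]+[[z,[3.2,-2.4,0]]]*4+[[[-.13,-.01,.03],z]]*4+[[[-.04,0,0],z]]
S2=[[[-.03,.012,.007],z],[z,[.21,-3.05,0]],[z,[0,0,2]],[z,[0,0,2]],[z,[0,0,1.5]]]
S3=[[z,[0,0,1.5]]]*3+[[z,[0,0,1.74]]]
S4=[[z,[0,0,-1.2]]]*9+[[z,[0,0,-.3]]]
S5=[[z,[0,0,-2]],[z,[-1,0,-1.5]],[z,[-3,0,0]]]+[[z,[-4,0,0]]]*6+[[z,[-3,0,0]],[z,[-1.7,0,0]]]+[[[-.05,.02,-.03],z]]*2
S6=[[z,[-.4,2.6,0]],[z,[-.4,2.6,1]],[z,[0,2.4,2]]]+[[z,[0,0,2.2]]]*3
if __name__=='__main__':
    for k in (dict(),dict(bias=.05),dict(bias=.3),dict(bias=1.)):
        q=QH.copy();print(k)
        for s in (S1,S2,S3,S4,S5,S6):
            q,a,b=run(q,s,**k);print(q.round(2),round(a,4),round(b,3))
E
python3 sim.py
```

```text
{}
[-0.6   0.03 -0.09  2.15  0.68  0.68 -1.29] 0.0 0.0
[-0.62  0.12 -0.08  2.25  0.95  0.53 -1.6 ] 0.0 0.0
[-0.62  0.26 -0.01  2.26  1.19  0.42 -1.82] 0.0 0.0
[-0.63  0.03 -0.12  2.24  0.81  0.63 -1.48] 0.0 0.0
[-0.57 -0.42  0.69  2.44  0.53  0.37 -0.31] 0.0 0.0
[-1.2  -0.24  1.31  2.32  0.42  0.19 -0.13] 0.0644 0.115
{'bias': 0.05}
[-0.49  0.04 -0.21  2.14  0.69  0.68 -1.3 ] 0.0002 0.0
[-0.51  0.13 -0.2   2.24  0.96  0.55 -1.62] 0.0003 0.0
[-0.55  0.26 -0.09  2.25  1.2   0.45 -1.82] 0.0004 0.0
[-0.49  0.04 -0.26  2.22  0.81  0.64 -1.48] 0.0002 0.0
[-0.2  -0.27  0.46  2.42 -0.11  0.3   0.34] 0.0001 0.0
[-0.17  0.05  0.51  2.28 -0.96  0.24  1.15] 0.0006 0.0
{'bias': 0.3}
[-0.44  0.05 -0.25  2.14  0.69  0.68 -1.3 ] 0.001 0.001
[-0.54  0.13 -0.16  2.24  0.95  0.55 -1.6 ] 0.0016 0.001
[-0.57  0.25 -0.06  2.25  1.16  0.44 -1.78] 0.0023 0.001
[-0.46  0.04 -0.29  2.21  0.79  0.65 -1.45] 0.0012 0.001
[-0.2  -0.28  0.46  2.41 -0.08  0.32  0.31] 0.0008 0.0
[ 0.37  0.08 -0.08  2.22 -0.71  0.22  0.88] 0.0023 0.002
{'bias': 1.0}
[-0.44  0.04 -0.25  2.13  0.68  0.68 -1.29] 0.0031 0.002
[-0.53  0.12 -0.16  2.23  0.91  0.55 -1.55] 0.0051 0.003
[-0.61  0.23  0.    2.23  1.07  0.43 -1.67] 0.007 0.005
[-0.43  0.03 -0.29  2.18  0.74  0.66 -1.37] 0.0036 0.002
[-0.17 -0.27  0.43  2.37 -0.09  0.36  0.31] 0.0024 0.001
[ 0.3   0.07 -0.02  2.19 -0.56  0.27  0.73] 0.0051 0.004
```

```bash
cat > plan.py <<'E'
from sim import *
import sys,time
def Rtool(yaw,tilt,roll):
    F=frame(yaw,tilt);return np.stack([np.cross(F[:,0],-F[:,2]),F[:,0],-F[:,2]],1)@R.from_euler('z',roll).as_matrix()
def rows_to(x,T,x1,T1,turn_first):
    rv=R.from_matrix(T.T@T1).as_rotvec();n=max(1,int(np.ceil(abs(rv).max()/.13)));tr=[[rv/n,z]]*n
    Tm=T1 if turn_first else T
    d=Tm.T@(x1-x)*100;m=max(1,int(np.ceil(np.linalg.norm(d)/4)));sh=[[z,d/m]]*m
    return tr+sh if turn_first else sh+tr
def stepf(q,x,T):
    for _ in range(3):
        e=err(q,x,T);J=jac(q);q=np.clip(q+np.clip(J.T@np.linalg.solve(J@J.T+4e-4*np.eye(6),e),-.3,.3),LO+.01,HI-.01)
    return q
def sim(q,rows,free=True):
    x,T=FK(q);mm=9
    for r in rows:
        T=T@R.from_rotvec(r[0]).as_matrix();x=x+T@np.array(r[1])/100;q=stepf(q,x,T)
        e=err(q,x,T)
        if np.linalg.norm(e[:3])>.004 or np.linalg.norm(e[3:])>.02: return None
        f=x+T[:,2]*FOOT
        if free and (f[2]<.12 or (f[0]>.66 and f[2]<.19) or x[2]<.22): return None
        mm=min(mm,np.minimum(q-LO,HI-q).min())
        if mm<.035: return None
    return q,mm
if __name__=='__main__':
    rng=np.random.default_rng(int(sys.argv[1]));q0=sensors.state()['q'];best=-1;t0=time.time()
    while time.time()-t0<150:
        q=q0;ok=True;plan=[];x,T=FK(q)
        rl=0
        n=rng.integers(1,4);W=[]
        W.append((x-T[:,2]*rng.uniform(.0,.05)+[0,0,rng.uniform(.03,.1)],T,False))
        for i in range(n):
            rl=rng.choice([0,0,.8,-.8,1.57,-1.57])
            W.append((np.array([rng.uniform(.42,.65),rng.uniform(-.35,.3),rng.uniform(.32,.45)]),Rtool(rng.uniform(-.6,.6),rng.uniform(-.2,.6),rl),bool(rng.integers(2))))
        rf=rng.choice([0,0,.8,-.8,1.57,-1.57,rl])
        Tf=Rtool(CY,CT,rf);hov=C0+CF@[.04,0,.055+FOOT]
        W.append((hov-Tf[:,2]*.03+[0,0,.02],Tf,bool(rng.integers(2))))
        mm=9
        for x1,T1,tf in W:
            x,T=FK(q);r=sim(q,rows_to(x,T,x1,T1,tf))
            if r is None: ok=False;break
            q=r[0];mm=min(mm,r[1])
        if not ok: continue
        qh=q
        for x1 in (hov,C0+CF@[0,0,.055+FOOT],C0+CF@[0,0,-.033+FOOT]):
            x,T=FK(q);r=sim(q,rows_to(x,T,x1,Tf,False),False)
            if r is None: ok=False;break
            q=r[0];mm=min(mm,r[1])
        if ok and mm>best:
            best=mm;print('best',round(mm,3),'rf',rf,'q',q.round(2),'qh',qh.round(2));
            for w in W: print('   ',w[0].round(3),R.from_matrix(w[1]).as_quat().round(4).tolist(),w[2])
            sys.stdout.flush()
E
for s in 1 2 3 4 5 6; do OMP_NUM_THREADS=1 python3 plan.py $s > plan$s.txt 2>&1 & done; wait; for s in 1 2 3 4 5 6; do grep best plan$s.txt|tail -1; done; nproc
```

```text
4
```

```bash
cat > plan2.py <<'E'
import plan
from plan import *
Pl=P.reshape(7,3)
def fkj(q):
    T=np.eye(3);x=Pl[0].copy();ax=[];og=[]
    for i in range(7):
        k=1 if i%2 else 2
        ax.append(T[:,k]*sg[i]);og.append(x.copy())
        c,s=np.cos(sg[i]*q[i]),np.sin(sg[i]*q[i])
        Q=np.array([[c,0,s],[0,1,0],[-s,0,c]]) if i%2 else np.array([[c,-s,0],[s,c,0],[0,0,1]])
        T=T@Q
        if i>0: x=x+T@Pl[i]
    c,s=np.cos(1.5725),np.sin(1.5725)
    return x,T@np.array([[c,-s,0],[s,c,0],[0,0,1]]),np.array(ax),np.array(og)
def stepf(q,x,T):
    for _ in range(3):
        a,B,ax,og=fkj(q);E=T@B.T
        w=np.array([E[2,1]-E[1,2],E[0,2]-E[2,0],E[1,0]-E[0,1]])/2
        e=np.r_[x-a,w];J=np.vstack([np.cross(ax,a-og).T,ax.T])
        q=np.clip(q+np.clip(J.T@np.linalg.solve(J@J.T+4e-4*np.eye(6),e),-.3,.3),LO+.01,HI-.01)
    return q
plan.stepf=stepf;plan.FK=lambda q:fkj(q)[:2]
if __name__=='__main__':
    rng=np.random.default_rng(int(sys.argv[1]));q0=sensors.state()['q'];best=-1;t0=time.time();cnt=np.zeros(9,int)
    while time.time()-t0<170:
        q=q0;ok=True;x,T=plan.FK(q);W=[(x-T[:,2]*rng.uniform(0,.05)+[0,0,rng.uniform(.03,.1)],T,False)]
        ta=rng.uniform(0,.5);ya=rng.uniform(-.3,.3);tb=rng.uniform(0,.66);yb=rng.uniform(-.9,.3);rb=rng.uniform(-1.2,1.2)
        W.append((W[0][0]+[rng.uniform(-.05,.1),rng.uniform(-.05,.05),rng.uniform(0,.06)],Rtool(ya,ta,rng.uniform(-1,1)),bool(rng.integers(2))))
        pb=np.array([rng.uniform(.3,.6),rng.uniform(-.65,-.3),rng.uniform(.32,.45)])
        W.append((pb,W[1][1],False));W.append((pb+rng.uniform(-.04,.04,3),Rtool(yb,tb,rb),True))
        rf=rng.choice([0,.8,-.8,1.57,-1.57,rb]);Tf=Rtool(CY,CT,rf);hov=C0+CF@[.04,0,.055+FOOT]
        W.append((hov-Tf[:,2]*.03+[0,0,.02],Tf,bool(rng.integers(2))))
        mm=9
        for k,(x1,T1,tf) in enumerate(W):
            x,T=plan.FK(q);r=sim(q,rows_to(x,T,x1,T1,tf))
            if r is None: ok=False;cnt[k]+=1;break
            q=r[0];mm=min(mm,r[1])
        if not ok: continue
        qh=q
        for k,x1 in enumerate((hov,C0+CF@[0,0,.055+FOOT],C0+CF@[0,0,-.033+FOOT])):
            x,T=plan.FK(q);r=sim(q,rows_to(x,T,x1,Tf,False),False)
            if r is None: ok=False;cnt[5+k]+=1;break
            q=r[0];mm=min(mm,r[1])
        if ok and mm>best:
            best=mm;print('best',round(mm,3),'rf',rf,'q',q.round(2),'qh',qh.round(2));
            for w in W: print('   ',w[0].round(3).tolist(),R.from_matrix(w[1]).as_quat().round(4).tolist(),w[2])
            sys.stdout.flush()
    print('cnt',cnt)
E
for s in 1 2 3 4; do OMP_NUM_THREADS=1 python3 plan2.py $s > plan$s.txt 2>&1 & done; wait; tail -n 9 plan?.txt
```

```text
==> plan1.txt <==
cnt [31601  1335   906  1575  1897   863    92  3268     0]

==> plan2.txt <==
this script no longer has the robot

==> plan3.txt <==
this script no longer has the robot
Exception ignored in: <_io.TextIOWrapper mode='rw' encoding='UTF-8'>
Traceback (most recent call last):
BrokenPipeError: [Errno 32] Broken pipe

==> plan4.txt <==
this script no longer has the robot
Exception ignored in: <_io.TextIOWrapper mode='rw' encoding='UTF-8'>
Traceback (most recent call last):
BrokenPipeError: [Errno 32] Broken pipe

==> plan5.txt <==
this script no longer has the robot

==> plan6.txt <==
this script no longer has the robot
Exception ignored in: <_io.TextIOWrapper mode='rw' encoding='UTF-8'>
Traceback (most recent call last):
BrokenPipeError: [Errno 32] Broken pipe
```

```bash
python3 -c "
from h import *
s=sensors.state();np.save('q0.npy',s['q']);np.savez('st.npz',q=s['q'],x=s['ee_pos'],r=s['tcp_rot'])"
sed -i "s/^st=sensors.state();D.append.*/_s=np.load('st.npz');D.append((_s['q'],_s['x'],_s['r']))/" kin2.py
python3 - <<'E'
s=open('plan2.py').read()
s=s.replace("q0=sensors.state()['q']","q0=np.load('q0.npy')").replace("-t0<170","-t0<120").replace("best=-1","best=9")
s=s.replace("r=sim(q,rows_to(x,T,x1,T1,tf))","r=sim(q,rows_to(x,T,x1,T1,tf),k>0)")
i=s.index("        for k,x1 in enumerate((hov");j=s.index("    print('cnt'")
s=s[:i]+'''        dep=.2
        for k,x1 in enumerate([hov,C0+CF@[0,0,.055+FOOT]]+[C0+CF@[0,0,v+FOOT] for v in np.arange(.045,-.04,-.01)]):
            x,T=plan.FK(q);r=sim(q,rows_to(x,T,x1,Tf,False),False)
            if r is None: break
            q=r[0];mm=min(mm,r[1]); dep=.2-k*.01
        if dep-.2*mm<best-1e-6:
            best=dep-.2*mm;print('best',round(.055-(.19-dep),3),round(mm,3),'rf',rf,'q',q.round(2),'qh',qh.round(2));
            for w in W: print('   ',w[0].round(3).tolist(),R.from_matrix(w[1]).as_quat().round(4).tolist(),w[2])
            sys.stdout.flush()
'''+s[j:]
open('plan2.py','w').write(s)
s=open('plan.py').read().replace("mm<.035","mm<.02");open('plan.py','w').write(s)
E
for s in 1 2 3 4; do OMP_NUM_THREADS=1 python3 plan2.py $s > plan$s.txt 2>&1 & done; wait; for i in 1 2 3 4; do tail -n 7 plan$i.txt; done
```

```text
best 0.005 0.039 rf 1.57 q [ 0.12  0.18  0.14  2.26 -1.28  0.16 -0.14] qh [-0.14 -0.03  0.39  2.16 -0.33  0.37 -1.09]
    [0.515, -0.165, 0.343] [0.6932, 0.6559, 0.2082, 0.2143] False
    [0.582, -0.2, 0.402] [0.9229, 0.3443, 0.1454, 0.0931] True
    [0.435, -0.618, 0.367] [0.9229, 0.3443, 0.1454, 0.0931] False
    [0.434, -0.617, 0.336] [0.8404, 0.4502, 0.2736, 0.1271] True
    [0.527, -0.169, 0.304] [0.9452, -0.0235, 0.3255, 0.0084] True
cnt [15977   848   613  1080  1339     0     0     0     0]
best 0.005 0.039 rf 1.57 q [ 0.12  0.18  0.14  2.26 -1.28  0.16 -0.14] qh [-0.14 -0.03  0.39  2.16 -0.33  0.37 -1.09]
    [0.514, -0.165, 0.3] [0.6932, 0.6559, 0.2082, 0.2143] False
    [0.603, -0.196, 0.303] [0.955, 0.2961, 0.017, 0.0055] True
    [0.589, -0.523, 0.35] [0.955, 0.2961, 0.017, 0.0055] False
    [0.589, -0.557, 0.38] [0.6702, 0.7349, 0.0537, 0.089] True
    [0.527, -0.169, 0.304] [0.9452, -0.0235, 0.3255, 0.0084] False
cnt [15839   836   641  1036  1352     0     0     0     0]
best 0.005 0.04 rf 1.57 q [ 0.12  0.18  0.15  2.26 -1.28  0.16 -0.14] qh [-0.14 -0.03  0.39  2.16 
[... 211 characters left out ...]
lse
    [0.334, -0.608, 0.325] [0.6595, 0.7283, 0.1224, 0.1403] True
    [0.527, -0.169, 0.304] [0.9452, -0.0235, 0.3255, 0.0084] False
cnt [15858   881   610  1088  1352     0     0     0     0]
best 0.005 0.039 rf 1.57 q [ 0.12  0.18  0.15  2.26 -1.28  0.16 -0.14] qh [-0.14 -0.03  0.39  2.16 -0.33  0.37 -1.1 ]
    [0.515, -0.165, 0.303] [0.6932, 0.6559, 0.2082, 0.2143] False
    [0.564, -0.179, 0.319] [0.3365, 0.9205, 0.113, 0.1631] False
    [0.369, -0.432, 0.398] [0.3365, 0.9205, 0.113, 0.1631] False
    [0.407, -0.442, 0.398] [0.7611, 0.5664, 0.0985, 0.3006] True
    [0.527, -0.169, 0.304] [0.9452, -0.0235, 0.3255, 0.0084] True
cnt [15677   825   647  1072  1337     0     0     0     0]
```

```bash
python3 -m jog '[[[0,0,0],[0,0,-2],2],[[0,0,0],[0,0,-2],2],[[0,0,0],[0,1,-2],2],[[0,0,0],[0,1,-2],2],[[0.13,0,0],[0,0,-2],2],[[0.13,0,0],[0,0,-1],2],[[0.13,0,0],[0,0,0],2],[[0,0,0],[0,0,0],2]]'
python3 -c "
from h import *
s=sensors.state();np.save('q0.npy',s['q']);print(s['q'].round(3),s['ee_pos'])"
cat > plan3.py <<'E'
import plan2
from plan2 import *
q0=np.load('q0.npy')
hov=C0+CF@[.04,0,.055+FOOT]
def ev(v,N,full=False):
    q=q0;W=[]
    for k in range(N):
        a=v[6*k:6*k+6];W.append((a[:3],Rtool(a[3],a[4],a[5]),False))
    Tf=Rtool(CY,CT,v[-1]);W.append((hov-Tf[:,2]*.04+[0,0,.03],Tf,False));mm=9
    n=0;allrows=[]
    for k,(x1,T1,_) in enumerate(W):
        x,T=plan.FK(q);rw=rows_to(x,T,x1,T1,True)
        r=sim(q,rw)
        if r is None: return -10+k
        n+=len(rw);q=r[0];mm=min(mm,r[1]);allrows.append((rw,q))
    qh=q;dep=0
    for k,x1 in enumerate([hov,C0+CF@[0,0,.055+FOOT]]+[C0+CF@[0,0,u+FOOT] for u in np.arange(.045,-.04,-.01)]):
        x,T=plan.FK(q);r=sim(q,rows_to(x,T,x1,Tf,False),False)
        if r is None: break
        q=r[0];mm=min(mm,r[1]);dep=k+1
    if full: return dep,mm,q,qh,n,allrows
    return dep*1.-.8*qh[2]*(dep<11)+5*min(mm,.06)-.004*n
def smp(rng): return np.array([rng.uniform(.38,.65),rng.uniform(-.5,.25),rng.uniform(.3,.45),rng.uniform(-.7,.7),rng.uniform(-.2,.7),rng.uniform(-1.5,1.5)])
if __name__=='__main__':
    seed=int(sys.argv[1]);rng=np.random.default_rng(seed);N=2+seed%3;t0=time.time()
    sc=np.tile([.05,.12,.03,.25,.25,.5],N);sc=np.r_[sc,.5];best=-99;bv=None
    pool=[]
    while time.time()-t0<50:
        v=np.r_[np.concatenate([smp(rng) for _ in range(N)]),rng.uniform(-1.6,1.6)];s=ev(v,N);pool.append((s,v))
    pool.sort(key=lambda t:-t[0]);pool=pool[:6]
    while time.time()-t0<190:
        i=rng.integers(len(pool));s,v=pool[i]
        m=rng.random(len(v))<.35;u=v+m*sc*rng.normal(size=len(v))*rng.choice([.3,1]);u[-1]=np.clip(u[-1],-1.7,1.7)
        s2=ev(u,N)
        if s2>s: pool[i]=(s2,u)
    s,v=max(pool,key=lambda t:t[0]);np.save('best%d.npy'%seed,v)
    f=ev(v,N,True)
    print(seed,N,s,f if not isinstance(f,tuple) else (f[0],round(f[1],3),f[2].round(2),f[3].round(2),f[4]),[round(p[0],2) for p in pool])
E
for s in 1 2 3 4; do OMP_NUM_THREADS=1 python3 plan3.py $s > plan$s.txt 2>&1 & done; wait; cat plan?.txt|grep -v robot
```

```text
time_s: 10.2
ee_pos: [0.5038, -0.1581, 0.3081]
tcp_rot: [0.068, 0.717, 0.69, 0.073]
wrist_force: [-0.0, 0.2, -3.6]
grip_width: 0.0247
grip_force: 60.1
[-0.614  0.122  0.974  1.909 -0.208  0.985  0.407] [ 0.5038084  -0.15809666  0.30808733]
1 3 6.794800989234851 (7, np.float64(0.05), array([ 0.09,  0.18,  0.18,  2.25, -1.27,  0.17, -0.28]), array([-0.14, -0.06,  0.39,  2.14, -0.25,  0.42, -1.29]), 36) [np.float64(6.79), np.float64(6.79), np.float64(5.96), np.float64(6.0), np.float64(5.93), np.float64(5.89)]
2 4 6.784147214861613 (7, np.float64(0.051), array([ 0.09,  0.18,  0.19,  2.25, -1.27,  0.17, -0.28]), array([-0.14, -0.06,  0.39,  2.14, -0.25,  0.42, -1.3 ]), 39) [np.float64(6.76), np.float64(6.74), np.float64(6.74), np.float64(6.78), np.float64(5.9), np.float64(6.78)]
3 2 6.855756836896215 (7, np.float64(0.051), array([ 0.09,  0.18,  0.19,  2.25, -1.27,  0.17, -0.28]), array([-0.14, -0.06,  0.39,  2.14, -0.25,  0.42, -1.3 ]), 21) [np.float64(6.86), np.float64(6.83), np.float64(6.8), np.float64(6.82), np.float64(6.84), np.float64(5.98)]
4 3 6.784080937743545 (7, np.float64(0.051), array([ 0.09,  0.18,  0.19,  2.25, -1.27,  0.17, -0.28]), array([-0.14, -0.06,  0.39,  2.14, -0.25,  0.42, -1.3 ]), 39) [np.float64(6.78), np.float64(6.78), np.float64(6.78), np.float64(5.95), np.float64(5.97), np.float64(5.95)]
Exception ignored in: <_io.TextIOWrapper mode='rw' encoding='UTF-8'>
Traceback (most recent call last):
BrokenPipeError: [Errno 32] Broken pipe
```

```bash
sed -i "s/return dep\*1.-.8\*qh\[2\]\*(dep<11)+5\*min(mm,.06)-.004\*n/return dep*.5-3*qh[2]*(dep<11)+(dep>=11)*5+5*min(mm,.06)-.004*n/; s/np.clip(u\[-1\],-1.7,1.7)/np.clip(u[-1],-4,4)/; s/rng.uniform(-1.6,1.6)\]/rng.uniform(-3.5,3.5)]/; s/rng.uniform(-1.5,1.5)\])/rng.uniform(-3,3)])/; s/.uniform(-.5,.25)/.uniform(-.6,.3)/; s/^from plan2 import \*/from plan2 import */" plan3.py
sed -i "s/or x\[2\]<.22/or x[2]<.2/" plan.py
for s in 1 2 3 4; do OMP_NUM_THREADS=1 python3 plan3.py $s > plan$s.txt 2>&1 & done; wait; cat plan?.txt|grep '^[1-4] '; python3 -c "
import numpy as np
for s in (1,2,3,4): print(np.load('best%d.npy'%s).round(2).tolist())"
```

```text
1 3 6.506958268831542 (6, np.float64(0.02), array([ 0.91,  0.27, -0.73,  2.15,  0.37,  0.14, -2.72]), array([ 1.43,  0.17, -1.21,  2.  ,  0.04,  0.43, -2.38]), 57) [np.float64(5.9), np.float64(5.87), np.float64(5.82), np.float64(6.51), np.float64(4.78), np.float64(3.75)]
3 2 6.093827083702834 (5, np.float64(0.033), array([ 0.94,  0.25, -0.77,  2.16,  0.35,  0.15, -2.43]), array([ 1.42,  0.15, -1.2 ,  2.01,  0.02,  0.43, -2.1 ]), 46) [np.float64(6.06), np.float64(6.09), np.float64(5.61), np.float64(5.62), np.float64(6.03), np.float64(3.79)]
[0.44, 0.12, 0.36, 0.17, 0.6, 0.12, 0.57, 0.03, 0.37, -0.17, 0.78, 1.15, 0.6, -0.43, 0.46, 0.32, 0.08, 2.39, -3.71]
[0.45, -0.2, 0.4, 0.67, 0.29, 0.59, 0.46, -0.19, 0.38, 0.03, 0.69, 0.37, 0.4, -0.31, 0.34, -0.16, 0.49, 0.18, 0.47, -0.4, 0.41, -0.25, 0.45, 0.97, 1.7]
[0.63, -0.17, 0.35, -0.58, 0.73, -0.05, 0.42, -0.08, 0.47, 0.8, 0.74, 0.44, 2.3]
[0.38, -0.4, 0.34, -0.11, 0.06, 0.11, 0.49, -0.0, 0.36, -0.24, 0.44, 0.2, 0.54, -0.13, 0.38, 0.72, 0.32, 1.62, 1.7]
```

```bash
python3 - <<'E'
s=open('plan3.py').read()
s=s.replace("Rtool(CY,CT,v[-1]);","Rtool(CY,CT,v[-2]);")
s=s.replace("    qh=q;dep=0\n","""    qh=q;dep=0
    m=max(1,int(np.ceil(abs(v[-1])/.13)));rw=[[[0,0,v[-1]/m],z]]*m;r=sim(q,rw)
    if r is None: return -10+len(W)
    q=r[0];mm=min(mm,r[1]);n+=m;allrows.append((rw,q));Tf=Rtool(CY,CT,v[-2]+v[-1]);qh=q
""")
s=s.replace("sc=np.r_[sc,.5]","sc=np.r_[sc,.5,.5]").replace("u[-1]=np.clip(u[-1],-4,4)","u[-2:]=np.clip(u[-2:],-4,4)")
i=s.index("    while time.time()-t0<50");j=s.index("    while time.time()-t0<190")
s=s[:i]+"""    src={0:3,1:1}[seed%2];b=np.load('best%d.npy'%src);N=2 if src==3 else 3
    sc=np.r_[np.tile([.05,.12,.03,.25,.25,.5],N),.5,.5]
    for dr in (0,-.3,-.6,-1,-1.5,-2,.5,1):
        v=np.r_[b,dr];pool.append((ev(v,N),v))
    pool.sort(key=lambda t:-t[0]);print([(round(float(p[0]),2),p[1][-1]) for p in pool]);pool=pool[:4]
"""+s[j:]
s=s.replace("'best%d.npy'%seed","'bb%d.npy'%seed").replace("<190","<120").replace("-3*qh[2]*(dep<11)+(dep>=11)*5","-2*qh[2]*(dep<11)+(dep>=11)*5+(dep>4)*dep")
open('plan3.py','w').write(s)
E
for s in 1 2 3 4; do OMP_NUM_THREADS=1 python3 plan3.py $s > plan$s.txt 2>&1 & done; wait; cat plan?.txt|grep -v robot | grep -E '^\[|^[1-4] |Error'
```

```text
[(9.89, np.float64(0.0)), (2.11, np.float64(0.5)), (-7.0, np.float64(-0.3)), (-7.0, np.float64(-0.6)), (-7.0, np.float64(-1.0)), (-7.0, np.float64(-1.5)), (-7.0, np.float64(-2.0)), (-7.0, np.float64(1.0))]
2 2 13.00247909434706 (9, np.float64(0.02), array([ 0.42,  0.26, -0.12,  2.18, -1.16,  0.14, -1.92]), array([ 0.13, -0.01,  0.2 ,  2.08, -0.4 ,  0.46, -2.7 ]), 48) [np.float64(9.94), np.float64(12.99), np.float64(9.86), np.float64(13.0)]
[(11.29, np.float64(0.0)), (-6.0, np.float64(-0.3)), (-6.0, np.float64(-0.6)), (-6.0, np.float64(-1.0)), (-6.0, np.float64(-1.5)), (-6.0, np.float64(-2.0)), (-6.0, np.float64(0.5)), (-6.0, np.float64(1.0))]
3 3 12.997533074972392 (9, np.float64(0.02), array([ 0.42,  0.26, -0.12,  2.18, -1.16,  0.14, -1.94]), array([ 0.14, -0.01,  0.2 ,  2.08, -0.41,  0.46, -2.72]), 50) [np.float64(12.96), np.float64(13.0), np.float64(12.95), np.float64(12.99)]
[(9.89, np.float64(0.0)), (2.11, np.float64(0.5)), (-7.0, np.float64(-0.3)), (-7.0, np.float64(-0.6)), (-7.0, np.float64(-1.0)), (-7.0, np.float64(-1.5)), (-7.0, np.float64(-2.0)), (-7.0, np.float64(1.0))]
4 2 13.017333576613881 (9, np.float64(0.02), array([ 0.42,  0.26, -0.12,  2.18, -1.16,  0.14, -1.94]), array([ 0.14, -0.01,  0.2 ,  2.08, -0.41,  0.46, -2.72]), 45) [np.float64(13.01), np.float64(13.01), np.float64(13.02), np.float64(9.89)]
BrokenPipeError: [Errno 32] Broken pipe
```

```bash
python3 - <<'E'
s=open('plan3.py').read()
s=s.replace("q0=np.load('q0.npy')","q0=np.load('q0.npy');CT=CT-float(sys.argv[2])")
i=s.index("    src={0:3");j=s.index("    sc=np.r_[np.tile",i)
s=s[:i]+"    b=np.load('bb4.npy');N=2\n"+s[j:]
s=s.replace("for dr in (0,-.3,-.6,-1,-1.5,-2,.5,1):","for dr in (0,0,0,0):").replace("v=np.r_[b,dr]","v=b+0").replace("'bb%d.npy'%seed","'bc%d.npy'%seed").replace("<120","<80")
open('plan4.py','w').write(s)
E
(OMP_NUM_THREADS=1 python3 plan4.py 1 0.02 >plan1.txt 2>&1 & OMP_NUM_THREADS=1 python3 plan4.py 2 0.035 >plan2.txt 2>&1 & OMP_NUM_THREADS=1 python3 plan4.py 3 0.045 >plan3.txt 2>&1 & OMP_NUM_THREADS=1 python3 plan4.py 4 0.0 >plan4.txt 2>&1 & wait); cat plan?.txt|grep -E '^\[|^[1-4] |Error'; python3 -c "
import numpy as np
for s in (1,2,3,4): print(np.load('bc%d.npy'%s).round(3).tolist())"
```

```text
[(-7.0, np.float64(0.6965339281860459)), (-7.0, np.float64(0.6965339281860459)), (-7.0, np.float64(0.6965339281860459)), (-7.0, np.float64(0.6965339281860459))]
1 2 21.57924986598411 (11, np.float64(0.044), array([ 0.24,  0.29,  0.05,  2.17, -1.28,  0.16, -1.46]), array([-0.1 , -0.02,  0.41,  2.08, -0.32,  0.48, -2.41]), 35) [np.float64(21.55), np.float64(21.58), np.float64(21.55), np.float64(21.53)]
[(-7.0, np.float64(0.6965339281860459)), (-7.0, np.float64(0.6965339281860459)), (-7.0, np.float64(0.6965339281860459)), (-7.0, np.float64(0.6965339281860459))]
2 2 21.696 (11, np.float64(0.064), array([ 0.1 ,  0.28,  0.19,  2.18, -1.26,  0.19, -0.97]), array([-0.24, -0.04,  0.52,  2.08, -0.24,  0.49, -1.96]), 26) [np.float64(21.69), np.float64(21.7), np.float64(21.69), np.float64(21.7)]
[(13.02, np.float64(0.6965339281860459)), (13.02, np.float64(0.6965339281860459)), (13.02, np.float64(0.6965339281860459)), (13.02, np.float64(0.6965339281860459))]
4 2 13.04243332755946 (9, np.float64(0.021), array([ 0.42,  0.26, -0.12,  2.18, -1.16,  0.14, -1.92]), array([ 0.13, -0.01,  0.2 ,  2.08, -0.4 ,  0.46, -2.71]), 38) [np.float64(13.03), np.float64(13.04), np.float64(13.04), np.float64(13.03)]
BrokenPipeError: [Errno 32] Broken pipe
[0.584, -0.171, 0.339, -0.415, 0.086, -0.477, 0.57, -0.126, 0.407, 0.781, 0.727, 0.965, 2.711, 0.208]
[0.535, -0.111, 0.356, -0.445, 0.29, -0.282, 0.525, -0.137, 0.431, 0.525, 0.529, 1.056, 2.26, 0.115]Traceback (most recent call last):
  File "<string>", line 3, in <module>
    for s in (1,2,3,4): print(np.load('bc%d.npy'%s).round(3).tolist())
                              ~~~~~~~^^^^^^^^^^^^^^^^^^^^^^^
    fid = stack.enter_context(open(os.fspath(file), "rb"))
                              ~~~~^^^^^^^^^^^^^^^^^^^^^^^
FileNotFoundError: [Errno 2] No such file or directory: 'bc3.npy'
```

```bash
cat > show.py <<'E'
import sys; sys.argv=['x','2','0.025']
from plan4 import *
v=np.load('bc2.npy');N=2;f=ev(v,N,True)
print(f[0],f[1],f[2].round(2))
x,T=plan.FK(q0);q=q0;lim=.07*np.array([2.22,2.22,3.01,3.01,3.14,3.14,3.14])
for rw,_ in f[5]:
    g=[]
    for r in rw:
        T=T@R.from_rotvec(r[0]).as_matrix();x=x+T@np.array(r[1])/100;q2=stepf(q,x,T)
        a=(abs(q2-q)/lim).max();q=q2
        key=(tuple(np.round(r[0],4)),tuple(np.round(r[1],3)))
        if g and g[-1][0]==key: g[-1][1]+=1;g[-1][2]=max(g[-1][2],a)
        else: g.append([key,1,a])
    for k in g: print([list(map(float,k[0][0])),list(map(float,k[0][1]))],'x',k[1],'speed ratio',round(k[2],2))
    print('  ->',x.round(3),q.round(2))
E
python3 show.py
```

```text
10 0.04660423952092141 [ 0.07  0.26  0.23  2.2  -1.27  0.2  -0.95]
[[-0.0748, -0.1211, 0.1085], [0.0, 0.0, 0.0]] x 1 speed ratio 1.9
[[0.0, 0.0, 0.0], [2.458, 1.812, -2.307]] x 2 speed ratio 0.32
  -> [ 0.535 -0.111  0.356] [-0.87  0.03  0.94  1.87  0.1   0.99 -0.13]
[[-0.014, 0.1076, 0.1062], [0.0, 0.0, 0.0]] x 4 speed ratio 0.8
[[0.0, 0.0, 0.0], [0.393, 1.231, -3.744]] x 2 speed ratio 0.41
  -> [ 0.525 -0.137  0.431] [-0.72 -0.1   1.09  1.82 -0.37  1.05 -0.02]
[[-0.0264, 0.0114, 0.1286], [0.0, 0.0, 0.0]] x 13 speed ratio 0.82
[[0.0, 0.0, 0.0], [-1.019, 2.216, 2.845]] x 3 speed ratio 0.61
  -> [ 0.521 -0.169  0.323] [-0.25 -0.05  0.51  2.1  -0.24  0.47 -1.86]
[[0.0, 0.0, 0.1153], [0.0, 0.0, 0.0]] x 1 speed ratio 0.46
  -> [ 0.521 -0.169  0.323] [-0.24 -0.04  0.51  2.09 -0.25  0.48 -1.96]
```

```bash
python3 -m jog '[[[-0.037,-0.06,0.054],[0,0,0],2],[[-0.038,-0.061,0.054],[0,0,0],2],[[0,0,0],[2.46,1.81,-2.31],2],[[0,0,0],[2.46,1.81,-2.31],2],[[-0.007,0.054,0.053],[0,0,0],2],[[-0.014,0.108,0.106],[0,0,0],2],[[-0.014,0.108,0.106],[0,0,0],2],[[-0.014,0.108,0.106],[0,0,0],2]]'
python3 -m jog '[[[-0.007,0.054,0.053],[0,0,0],2],[[0,0,0],[0.39,1.23,-3.74],2],[[0,0,0],[0.39,1.23,-3.74],2],[[-0.026,0.011,0.129],[0,0,0],2],[[-0.026,0.011,0.129],[0,0,0],2],[[-0.026,0.011,0.129],[0,0,0],2],[[-0.026,0.011,0.129],[0,0,0],2],[[-0.026,0.011,0.129],[0,0,0],2]]'
python3 -m jog '[[[-0.026,0.011,0.129],[0,0,0],2],[[-0.026,0.011,0.129],[0,0,0],2],[[-0.026,0.011,0.129],[0,0,0],2],[[-0.026,0.011,0.129],[0,0,0],2],[[-0.026,0.011,0.129],[0,0,0],2],[[-0.026,0.011,0.129],[0,0,0],2],[[-0.026,0.011,0.129],[0,0,0],2],[[0,0,0],[0,0,0],2]]'
cat > g2.py <<'E'
import sys
from shaft import *
from plan import Rtool
ROLL=2.375
def ch2(x,zf,y=0,dt=.025,off=(0.,0.)):   # off: probe offset in tool xy at tool z=.1
    st=sensors.state();Rc=rot(st['tcp_rot']).as_matrix();Rt=Rtool(CY,CT-dt,ROLL)
    # put probe axis point at V lower end (z=zf+.05) on the line
    foot=C0+CF@[x,y,zf]; pos=foot-Rt@[off[0],off[1],FOOT]
    d=(pos-st['ee_pos'])*100
    print('t',round(st['time_s'],2),'rv',R.from_matrix(Rc.T@Rt).as_rotvec().round(4),'cur',(Rc.T@d).round(2),'tgt',(Rt.T@d).round(2),'q',st['q'].round(2))
    print('channel x,y in tool',(Rt.T@CF[:,0]).round(3),(Rt.T@CF[:,1]).round(3),'F chan',(CF.T@st['wrist_force']).round(2))
    tip=CF.T@(st['ee_pos']+Rc@[off[0],off[1],FOOT]-C0); mid=CF.T@(st['ee_pos']+Rc@[off[0],off[1],FOOT-.0975]-C0); print('foot in chan',tip.round(4),'mid',mid.round(4))
E
python3 -c "
from g2 import *
ch2(.04,.055)"
```

```text
time_s: 11.0
ee_pos: [0.5312, -0.1119, 0.3587]
tcp_rot: [0.015, 0.831, 0.501, 0.242]
wrist_force: [0.0, 0.7, -3.5]
grip_width: 0.0245
grip_force: 60.4
time_s: 11.8
ee_pos: [0.5207, -0.138, 0.432]
tcp_rot: [-0.045, 0.937, 0.169, 0.303]
wrist_force: [0.2, -0.5, -3.6]
grip_width: 0.0244
grip_force: 60.5
time_s: 12.6
ee_pos: [0.521, -0.1365, 0.4329]
tcp_rot: [-0.096, 0.906, -0.282, 0.302]
wrist_force: [0.2, -0.9, -3.1]
grip_width: 0.0245
grip_force: 60.6
t 12.6 rv [-0.0305  0.0175  0.2395] cur [-4.68  7.37 15.19] tgt [-3.12  7.84 15.36] q [-0.17 -0.2   0.35  1.99 -0.09  0.71 -1.93]
channel x,y in tool [ 0.693 -0.72  -0.025] [-0.72  -0.694  0.   ] F chan [-1.68 -0.85 -2.57]
foot in chan [0.1228 0.0372 0.2067] mid [0.1247 0.0338 0.3041]
```

```bash
python3 -m jog '[[[-0.015,0.009,0.12],[0,0,0],2],[[-0.015,0.009,0.12],[0,0,0],2],[[0,0,0],[-0.6,1.5,2.9],2],[[0,0,0],[-0.6,1.5,2.9],2],[[0,0,0],[-0.6,1.5,2.9],2],[[0,0,0],[-0.6,1.5,2.9],2],[[0,0,0],[-0.6,1.5,2.5],2],[[0,0,0],[0,0,0],2]]'
python3 - <<'E'
from g2 import *
ch2(.04,.055)
for n in ('side','scene'):
    q,sd,_=cloud(n);np.savez(n+'4.npz',p=q,w=_)
i=eyes.camera_info('wrist'); p,d=eyes.camera('wrist')
np.savez('w4.npz',p=p,d=d,T=i['world_to_cam'],k=[i['fx'],i['fy'],i['cx'],i['cy']])
shaft(['scene4.npz','side4.npz','w4.npz'])
E
```

```text
time_s: 13.4
ee_pos: [0.5416, -0.1679, 0.2708]
tcp_rot: [-0.114, 0.866, -0.392, 0.289]
wrist_force: [-0.7, 0.8, -2.8]
grip_width: 0.0248
grip_force: 60.8
t 13.4 rv [0.0044 0.0058 0.0053] cur [0.17 0.07 1.02] tgt [0.16 0.07 1.03] q [-0.16  0.03  0.48  2.23 -0.57  0.32 -1.61]
channel x,y in tool [ 0.693 -0.72  -0.025] [-0.72  -0.694  0.   ] F chan [-2.28  0.79 -1.74]
foot in chan [0.0386 0.0018 0.0653] mid [0.0417 0.0017 0.1627]
scene4.npz 161 tool x,slope,y,slope [-0.0023 -0.0171  0.0024  0.018 ] z [0.0369 0.1534 0.1544] rms 0.0015
side4.npz 223 tool x,slope,y,slope [-0.0034 -0.0137  0.0024  0.0043] z [0.0357 0.1539 0.1561] rms 0.001
w4.npz 744 tool x,slope,y,slope [-0.0009 -0.0079  0.0023  0.0017] z [0.0404 0.1502 0.1533] rms 0.0003
```

```bash
sed -i 's/FOOT=.1525/FOOT=.1535/' shaft.py; python3 -c "
from g2 import *
ch2(.015,.05,dt=.008,off=(-.0033,.0027))"
```

```text
t 13.55 rv [0.0118 0.0134 0.0034] cur [-1.75  2.15  1.73] tgt [-1.77  2.17  1.68] q [-0.16  0.03  0.47  2.22 -0.56  0.32 -1.63]
channel x,y in tool [ 0.694 -0.72  -0.008] [-0.72  -0.694  0.   ] F chan [-0.84 -0.3  -2.55]
foot in chan [0.0403 0.0025 0.0667] mid [0.0428 0.0024 0.1641]
```

```bash
python3 -m jog '[[[0.006,0.007,0.002],[0,0,0],2],[[0.006,0.006,0.002],[0,0,0.4],2],[[0,0,0],[-0.3,0.37,0.4],2],[[0,0,0],[-0.4,0.5,0.4],2],[[0,0,0],[-0.4,0.5,0.4],2],[[0,0,0],[-0.4,0.5,0.08],2],[[0,0,0],[-0.27,0.3,0],2],[[0,0,0],[0,0,0],2]]'
python3 - <<'E'
from g2 import *
ch2(.003,.05,dt=.008,off=(-.0033,.0027))
for n in ('side','scene'):
    q,sd,_=cloud(n);np.savez(n+'5.npz',p=q,w=_)
shaft(['scene5.npz','side5.npz'])
a=np.load('side5.npz')['p'];b=np.load('scene5.npz')['p']
im=np.hstack([cv2.resize(a[170:260,310:430],(400,300),interpolation=2),cv2.resize(b[140:230,220:340],(400,300),interpolation=2)])
cv2.imwrite('pics/c5.png',im[...,::-1])
E
```

```text
time_s: 14.35
ee_pos: [0.5316, -0.1695, 0.2444]
tcp_rot: [-0.119, 0.861, -0.394, 0.298]
wrist_force: [-0.3, 0.5, -1.9]
grip_width: 0.0246
grip_force: 60.8
t 14.35 rv [ 0.0002  0.0013 -0.0026] cur [-0.75  0.79 -0.04] tgt [-0.75  0.79 -0.04] q [-0.08  0.06  0.42  2.3  -0.91  0.25 -1.26]
channel x,y in tool [ 0.694 -0.72  -0.008] [-0.72  -0.694  0.   ] F chan [-1.44  0.44 -1.28]
foot in chan [0.0137 0.0002 0.0495] mid [1.46e-02 1.00e-04 1.47e-01]
scene5.npz 167 tool x,slope,y,slope [-0.0004 -0.0056 -0.0002  0.0103] z [0.0366 0.1743 0.1747] rms 0.0014
side5.npz 215 tool x,slope,y,slope [ 0.0001 -0.007  -0.0012  0.0031] z [0.0361 0.1741 0.1746] rms 0.0011
```

View pics/c5.png

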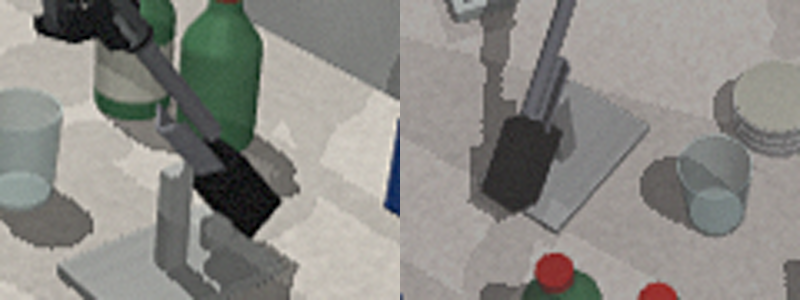

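The probe sits just above the open V, lined up with it: side view shaft at (190,110) running parallel to the channel, scene view shaft centred on the V at (545,90). Lower it gently.

```bash
python3 -m jog '[[[0,0,0],[-0.15,0.15,0],2],[[0,0,0],[-0.15,0.15,0],2],[[0,0,0],[-0.12,0.12,0],2],[[0,0,0],[-0.1,0.1,0],2],[[0,0,0],[-0.07,0.07,0],2],[[0,0,0],[-0.05,0.05,0],2],[[0,0,0],[0,0,0],2],[[0,0,0],[0,0,0],2]]'
python3 -c "
from g2 import *
ch2(0,.05,dt=.008,off=(-.0033,.0027))"
```

```text
time_s: 15.25
ee_pos: [0.5246, -0.1688, 0.2381]
tcp_rot: [-0.119, 0.862, -0.394, 0.298]
wrist_force: [0.8, 0.1, -2.5]
grip_width: 0.0248
grip_force: 60.8
t 15.25 rv [ 0.0011  0.0023 -0.0026] cur [-0.29  0.35 -0.1 ] tgt [-0.29  0.35 -0.1 ] q [-0.06  0.06  0.41  2.32 -0.97  0.24 -1.2 ]
channel x,y in tool [ 0.694 -0.72  -0.008] [-0.72  -0.694  0.   ] F chan [-0.93  0.18 -2.46]
foot in chan [0.0042 0.0005 0.0489] mid [0.0052 0.0004 0.1464]
```

```bash
python3 -m jog '[[[0,0,0],[-0.03,0.03,0],2],[[0,0,0],[-0.03,0.03,0],2],[[0,0,0],[-0.03,0.03,0],2],[[0,0,0],[-0.03,0.03,0],2],[[0,0,0],[-0.03,0.03,0],2],[[0,0,0],[0,0,0],2],[[0,0,0],[0,0,0],2],[[0,0,0],[0,0,0],2]]'
python3 -c "
from g2 import *
ch2(0,.05,dt=.008,off=(-.0033,.0027))"
```

```text
time_s: 16.05
ee_pos: [0.5229, -0.1687, 0.2368]
tcp_rot: [-0.119, 0.862, -0.394, 0.298]
wrist_force: [0.2, 0.5, -2.9]
grip_width: 0.0248
grip_force: 60.8
t 16.05 rv [ 0.001   0.0024 -0.0026] cur [-0.13  0.2  -0.1 ] tgt [-0.13  0.2  -0.1 ] q [-0.06  0.06  0.41  2.32 -0.99  0.24 -1.18]
channel x,y in tool [ 0.694 -0.72  -0.008] [-0.72  -0.694  0.   ] F chan [-1.61  0.51 -2.37]
foot in chan [0.002  0.0006 0.049 ] mid [0.003  0.0005 0.1465]
```

```bash
python3 -m jog '[[[0,0,0],[-0.02,0.03,0],2],[[0,0,0],[-0.02,0.03,0],2],[[0,0,0],[-0.02,0.03,0],2],[[0,0,0],[-0.02,0.03,0],2],[[0,0,0],[-0.02,0.02,0],2],[[0,0,0],[0,0,0],2],[[0,0,0],[0,0,0],2],[[0,0,0],[0,0,0],2]]'
python3 -c "
from g2 import *
ch2(0,.05,dt=.008,off=(-.0033,.0027))"
```

```text
time_s: 16.85
ee_pos: [0.5216, -0.1689, 0.2358]
tcp_rot: [-0.119, 0.862, -0.394, 0.298]
wrist_force: [-0.8, -0.6, -2.4]
grip_width: 0.0246
grip_force: 60.8
t 16.85 rv [ 0.0011  0.0024 -0.0026] cur [-0.03  0.06 -0.1 ] tgt [-0.03  0.06 -0.1 ] q [-0.06  0.06  0.41  2.32 -1.    0.24 -1.16]
channel x,y in tool [ 0.694 -0.72  -0.008] [-0.72  -0.694  0.   ] F chan [-2.1  -0.62 -1.46]
foot in chan [0.0003 0.0004 0.049 ] mid [0.0013 0.0003 0.1465]
```

```bash
python3 -m jog '[[[0,0,0],[-0.02,0.02,0],2],[[0,0,0],[-0.02,0.02,0],2],[[0,0,0],[-0.02,0.02,0],2],[[0,0,0],[-0.02,0.02,0],2],[[0,0,0],[-0.02,0.02,0],2],[[0,0,0],[0,0,0],2],[[0,0,0],[0,0,0],2],[[0,0,0],[0,0,0],2]]'
python3 -c "
from g2 import *
ch2(0,.05,dt=.008,off=(-.0033,.0027));s=sensors.state();print(CF.T@s['wrist_torque'])"
```

```text
time_s: 17.65
ee_pos: [0.5204, -0.1688, 0.2349]
tcp_rot: [-0.119, 0.862, -0.394, 0.298]
wrist_force: [0.3, -0.4, -2.4]
grip_width: 0.0244
grip_force: 60.8
t 17.65 rv [ 0.0011  0.0024 -0.0026] cur [ 0.07 -0.04 -0.1 ] tgt [ 0.07 -0.04 -0.1 ] q [-0.05  0.06  0.4   2.33 -1.01  0.24 -1.15]
channel x,y in tool [ 0.694 -0.72  -0.008] [-0.72  -0.694  0.   ] F chan [-1.28 -0.42 -2.09]
foot in chan [-0.0011  0.0004  0.049 ] mid [-1.000e-04  3.000e-04  1.465e-01]
[-0.01782268  1.08294664 -0.02520927]
```

```bash
python3 -m jog '[[[0,0,0],[-0.02,0.02,0],2],[[0,0,0],[-0.02,0.02,0],2],[[0,0,0],[-0.02,0.02,0],2],[[0,0,0],[-0.02,0.02,0],2],[[0,0,0],[-0.02,0.02,0],2],[[0,0,0],[0,0,0],2],[[0,0,0],[0,0,0],2],[[0,0,0],[0,0,0],2]]'
python3 -c "
from g2 import *
ch2(0,.05,dt=.008,off=(-.0033,.0027));s=sensors.state();print(CF.T@s['wrist_torque'])"
```

```text
time_s: 18.45
ee_pos: [0.5193, -0.1687, 0.2341]
tcp_rot: [-0.119, 0.862, -0.394, 0.298]
wrist_force: [0.0, -0.9, -2.4]
grip_width: 0.0241
grip_force: 60.8
t 18.45 rv [ 0.001   0.0023 -0.0026] cur [ 0.16 -0.14 -0.1 ] tgt [ 0.16 -0.14 -0.1 ] q [-0.05  0.06  0.4   2.33 -1.02  0.24 -1.14]
channel x,y in tool [ 0.694 -0.72  -0.008] [-0.72  -0.694  0.   ] F chan [-1.42 -0.95 -1.9 ]
foot in chan [-0.0025  0.0004  0.049 ] mid [-0.0015  0.0003  0.1465]
[-0.01701268  1.01791466  0.03416605]
```

```bash
python3 -m jog '[[[0,0,0],[-0.02,0.02,0],2],[[0,0,0],[-0.02,0.02,0],2],[[0,0,0],[-0.02,0.02,0],2],[[0,0,0],[-0.02,0.02,0],2],[[0,0,0],[0,0,0],2],[[0,0,0],[0,0,0],2],[[0,0,0],[0,0,0],2],[[0,0,0],[0,0,0],2]]'
python3 -c "
from g2 import *
ch2(0,.05,dt=.008,off=(-.0033,.0027));s=sensors.state();print(CF.T@s['wrist_torque'])
for n in ('side','scene'):
    q,sd,_=cloud(n);np.savez(n+'6.npz',p=q,w=_)
    w=_.reshape(-1,3);L=(w-C0)@CF;k=(L[:,2]>.105)&(L[:,2]<.15)&(np.hypot(L[:,0],L[:,1])<.02);Q=L[k]
    r=lambda c:np.linalg.norm(np.cross(Q-[c[0],c[1],.125],np.array([c[2],c[3],1])/np.linalg.norm([c[2],c[3],1])),axis=1)-.008
    g=least_squares(r,[0,0,0,0],loss='soft_l1',f_scale=.001);print(n,len(Q),g.x.round(4))
"
```

```text
time_s: 19.25
ee_pos: [0.5184, -0.1687, 0.2334]
tcp_rot: [-0.119, 0.862, -0.394, 0.298]
wrist_force: [-0.1, -0.5, -1.9]
grip_width: 0.0248
grip_force: 60.8
t 19.25 rv [ 0.0011  0.0023 -0.0026] cur [ 0.24 -0.22 -0.1 ] tgt [ 0.24 -0.22 -0.1 ] q [-0.05  0.06  0.4   2.33 -1.03  0.23 -1.13]
channel x,y in tool [ 0.694 -0.72  -0.008] [-0.72  -0.694  0.   ] F chan [-1.24 -0.5  -1.39]
foot in chan [-0.0036  0.0004  0.049 ] mid [-0.0026  0.0003  0.1465]
[-0.07194372  0.96387127  0.01222314]
side 82 [ 0.0034  0.0004  0.0028 -0.0074]
scene 70 [ 0.0016 -0.0006  0.103   0.0364]
```

```bash
python3 -m jog '[[[0,0,0],[-0.02,0.02,0],2],[[0,0,0],[-0.02,0.02,0],2],[[0,0,0],[-0.02,0.02,0],2],[[0,0,0],[-0.02,0.02,0],2],[[0,0,0],[-0.02,0.02,0],2],[[0,0,0],[0,0,0],2],[[0,0,0],[0,0,0],2],[[0,0,0],[0,0,0],2]]'
python3 -c "
from g2 import *
ch2(0,.05,dt=.008,off=(-.0033,.0027));s=sensors.state();print(CF.T@s['wrist_torque'])"
```

```text
time_s: 20.15
ee_pos: [0.5174, -0.1686, 0.2327]
tcp_rot: [-0.119, 0.861, -0.394, 0.298]
wrist_force: [2.4, -0.7, -2.0]
grip_width: 0.0248
grip_force: 60.8
t 20.15 rv [ 0.001   0.0021 -0.0026] cur [ 0.33 -0.31 -0.1 ] tgt [ 0.33 -0.31 -0.1 ] q [-0.05  0.06  0.4   2.34 -1.04  0.23 -1.12]
channel x,y in tool [ 0.694 -0.72  -0.008] [-0.72  -0.694  0.   ] F chan [ 0.67 -0.58 -3.08]
foot in chan [-0.0049  0.0004  0.0491] mid [-0.0039  0.0003  0.1466]
[-0.28443222  0.41789091  0.01626251]
```

```bash
python3 -m jog '[[[0,0,0],[0.01,0.05,0],2],[[0,0,0],[0,0,0],2],[[0,0,0],[0,0,0.2],2],[[0,0,0],[0,0,0.3],2],[[0,0,0],[0,0,0.4],2],[[0,0,0],[0,0,0.4],2],[[0,0,0],[0,0,0.2],2],[[0,0,0],[0,0,0],2]]'
cat > f.py <<'E'
from g2 import *
def avg(n=4):
    F=[];Q=[]
    for i in range(n):
        s=sensors.state();F.append(CF.T@s['wrist_force']);Q.append(CF.T@s['wrist_torque']);eyes.camera('side')
    print('F',np.mean(F,0).round(2),'tau',np.mean(Q,0).round(3))
    ch2(0,.0,dt=.008,off=(0,0))
avg()
E
python3 f.py
```

```text
time_s: 20.95
ee_pos: [0.5264, -0.1693, 0.2203]
tcp_rot: [-0.119, 0.862, -0.394, 0.298]
wrist_force: [4.0, -0.4, -2.5]
grip_width: 0.0249
grip_force: 60.6
F [ 1.85 -0.17 -4.35] tau [ 0.025 -0.074 -0.01 ]
t 21.15 rv [ 0.0009  0.0025 -0.0024] cur [ 0.05 -0.12  3.4 ] tgt [ 0.04 -0.12  3.4 ] q [-0.01  0.1   0.36  2.33 -1.21  0.22 -0.96]
channel x,y in tool [ 0.694 -0.72  -0.008] [-0.72  -0.694  0.   ] F chan [ 1.66  0.14 -3.64]
foot in chan [-0.0012 -0.0003  0.034 ] mid [-0.0002 -0.0004  0.1315]
```

```bash
python3 -c "
from h import *
s=sensors.state();np.save('qd.npy',s['q'])"; cat > desc.py <<'E'
from plan2 import *
q0=np.load('qd.npy')
for tx in (0,.004):
  for rl in (0,-.1,-.2,-.3,.1):
    q=q0;x,T=plan.FK(q);out=[]
    for k in range(12):
        # 5 mm per step; turn about channel y by tx*.. (less tilt), roll
        ty=R.from_rotvec(-CF[:,1]*tx).as_matrix() 
        T=ty@T@R.from_rotvec([0,0,rl/2]).as_matrix();x=x-CF[:,2]*.005;
        for _ in range(3): q=stepf(q,x,T)
        e=err(q,x,T) if False else np.r_[x-plan.FK(q)[0]]
        out.append(round(float(np.linalg.norm(e))*1000,1))
    print(tx,rl,q.round(2),out,'tilt',round(float(np.degrees(np.arccos(-T[2,2]))),2))
E
python3 desc.py
```

```text
0 0 [ 0.82  0.32 -0.62  2.25 -1.31  0.13 -0.77] [0.0, 0.5, 3.1, 4.1, 3.1, 8.1, 19.5, 28.5, 37.1, 45.4, 53.5, 61.6] tilt 37.41
0 -0.1 [ 0.92  0.34 -0.76  2.27 -1.31  0.13 -0.15] [0.0, 0.7, 3.1, 3.5, 3.7, 19.5, 31.1, 41.7, 52.1, 62.4, 72.7, 83.0] tilt 37.41
0 -0.2 [ 1.07  0.38 -0.93  2.29 -1.31  0.13  0.5 ] [0.0, 1.0, 3.2, 2.8, 15.5, 31.6, 44.6, 57.4, 70.1, 82.7, 95.3, 107.9] tilt 37.41
0 -0.3 [ 1.21  0.42 -1.06  2.32 -1.31  0.13  1.17] [0.0, 1.4, 3.2, 4.9, 27.5, 43.8, 58.6, 73.3, 87.6, 101.5, 114.8, 127.4] tilt 37.41
0 0.1 [ 0.81  0.32 -0.57  2.24 -1.31  0.13 -1.35] [0.0, 0.4, 3.2, 4.6, 4.3, 2.3, 10.7, 19.6, 27.5, 35.2, 42.8, 50.3] tilt 37.41
0.004 0 [ 1.26  0.45 -1.12  2.27 -1.31  0.13 -0.6 ] [0.0, 3.7, 6.0, 3.5, 27.6, 43.0, 56.9, 70.8, 84.8, 99.1, 113.8, 129.0] tilt 40.16
0.004 -0.1 [ 1.35  0.49 -1.24  2.3  -1.31  0.13  0.04] [0.0, 3.8, 5.5, 11.4, 36.6, 52.6, 68.5, 84.5, 100.9, 117.8, 135.3, 153.8] tilt 40.16
0.004 -0.2 [ 1.52  0.69 -1.26  2.34 -1.31  0.13  0.86] [0.0, 3.9, 4.9, 22.1, 46.0, 64.0, 82.3, 101.0, 120.2, 139.9, 142.3, 101.1] tilt 40.16
0.004 -0.3 [ 1.99  1.63 -1.26  2.51 -1.31  0.13  2.1 ] [0.0, 4.0, 4.1, 33.2, 55.7, 76.2, 96.9, 117.7, 138.7, 133.3, 98.0, 170.5] tilt 40.16
0.004 0.1 [ 1.24  0.45 -1.06  2.26 -1.31  0.13 -1.19] [0.0, 3.7, 6.6, 5.7, 19.3, 35.8, 48.8, 61.7, 74.7, 88.0, 101.7, 115.9] tilt 40.16
```

```bash
cat > desc.py <<'E'
from plan2 import *
q0=np.load('qd.npy')
for tt in (0,.01,.02,.03):
  for up in (0,):
   for r0 in (0,.4,.8,1.2):
    q=q0;x,T=plan.FK(q);out=[];mg=[]
    def go(q,x,T):
        for _ in range(3): q=stepf(q,x,T)
        out.append(round(float(np.linalg.norm(x-plan.FK(q)[0]))*1000,1));mg.append(round(float(np.minimum(q-LO,HI-q).min()),2));return q
    for k in range(8):
        T=R.from_rotvec(CF[:,1]*tt/8).as_matrix()@T@R.from_rotvec([0,0,r0/8]).as_matrix();q=go(q,x,T)
    qa=q
    for k in range(13):
        x=x-CF[:,2]*.005;q=go(q,x,T)
    print(tt,r0,qa.round(2),q.round(2),out[8:],mg[8:],'tilt',round(float(np.degrees(np.arccos(-T[2,2]))),2))
E
python3 desc.py
```

```text
0 0 [-0.01  0.1   0.36  2.33 -1.21  0.22 -0.96] [ 0.86  0.34 -0.66  2.25 -1.31  0.13 -0.75] [0.0, 0.5, 3.1, 4.1, 3.1, 8.1, 19.5, 28.5, 37.1, 45.4, 53.5, 61.6, 69.5] [0.06, 0.01, 0.01, 0.01, 0.01, 0.01, 0.01, 0.01, 0.01, 0.01, 0.01, 0.01, 0.01] tilt 37.41
0 0.4 [-0.04  0.11  0.42  2.33 -1.22  0.25 -1.33] [ 0.84  0.34 -0.62  2.24 -1.31  0.13 -1.15] [0.0, 0.6, 3.8, 5.4, 5.1, 2.8, 9.8, 19.7, 28.3, 36.6, 44.7, 52.7, 60.6] [0.05, 0.01, 0.01, 0.01, 0.01, 0.01, 0.01, 0.01, 0.01, 0.01, 0.01, 0.01, 0.01] tilt 37.41
0 0.8 [-0.06  0.11  0.47  2.33 -1.25  0.28 -1.68] [ 0.86  0.34 -0.62  2.23 -1.31  0.13 -1.53] [0.0, 2.8, 5.9, 7.4, 6.7, 3.9, 6.2, 16.4, 25.0, 33.3, 41.5, 49.5, 57.4] [0.02, 0.01, 0.01, 0.01, 0.01, 0.01, 0.01, 0.01, 0.01, 0.01, 0.01, 0.01, 0.01] tilt 37.41
0 1.2 [-0.07  0.12  0.52  2.33 -1.29  0.3  -2.01] [ 0.91  0.36 -0.66  2.23 -1.31  0.13 -1.9 ] [3.0, 6.9, 9.3, 9.8, 7.8, 3.4, 10.0, 19.3, 27.8, 36.1, 44.3, 52.3, 60.3] [0.01, 0.01, 0.01, 0.01, 0.01, 0.01, 0.01, 0.01, 0.01, 0.01, 0.01, 0.01, 0.01] tilt 37.41
0.01 0 [-0.03  0.1   0.38  2.33 -1.14  0.23 -1.03] [ 0.76  0.32 -0.55  2.24 
[... 2293 characters left out ...]
0.29 -0.26  2.24 -1.31  0.13 -1.22] [0.0, 0.0, 0.0, 0.0, 0.0, 0.0, 2.3, 3.1, 2.5, 1.3, 3.9, 12.6, 20.6] [0.15, 0.14, 0.14, 0.1, 0.05, 0.01, 0.01, 0.01, 0.01, 0.01, 0.01, 0.01, 0.01] tilt 35.69
0.03 0.8 [-0.11  0.11  0.53  2.31 -1.09  0.29 -1.84] [ 0.56  0.3  -0.27  2.23 -1.31  0.13 -1.61] [0.0, 0.0, 0.0, 0.0, 0.0, 2.3, 4.1, 4.4, 3.4, 1.8, 0.8, 9.6, 17.6] [0.17, 0.14, 0.1, 0.06, 0.02, 0.01, 0.01, 0.01, 0.01, 0.01, 0.01, 0.01, 0.01] tilt 35.69
0.03 1.2 [-0.13  0.12  0.58  2.31 -1.14  0.31 -2.17] [ 0.63  0.31 -0.33  2.23 -1.31  0.13 -1.98] [0.0, 0.0, 0.0, 0.0, 3.4, 5.6, 6.3, 5.5, 3.4, 1.4, 4.2, 12.7, 20.6] [0.14, 0.09, 0.05, 0.01, 0.01, 0.01, 0.01, 0.01, 0.01, 0.01, 0.01, 0.01, 0.01] tilt 35.69
```

```bash
python3 -m jog '[[[-0.004,-0.004,0],[0.03,-0.03,0],2],[[-0.004,-0.004,0],[0.03,-0.03,0.1],2],[[-0.003,-0.003,0],[0.03,-0.03,0.2],2],[[0,0,0],[0,0,0.3],2],[[0,0,0],[0,0,0.3],2],[[0,0,0],[0,0,0.3],2],[[0,0,0],[0,0,0.2],2],[[0,0,0],[0,0,0],2]]'
python3 f.py
```

```text
time_s: 21.95
ee_pos: [0.5359, -0.1697, 0.2099]
tcp_rot: [-0.116, 0.864, -0.394, 0.291]
wrist_force: [7.5, 0.2, -2.4]
grip_width: 0.0248
grip_force: 60.7
F [ 4.22  1.08 -6.48] tau [ 0.344 -1.097 -0.013]
t 22.15 rv [ 0.0119  0.0136 -0.0023] cur [-0.01 -0.04  1.97] tgt [-0.04 -0.02  1.97] q [ 0.01  0.14  0.34  2.32 -1.23  0.23 -0.94]
channel x,y in tool [ 0.694 -0.72  -0.008] [-0.72  -0.694  0.   ] F chan [ 2.85  1.2  -7.02]
foot in chan [-0.0025 -0.0002  0.0198] mid [ 0.     -0.0003  0.1172]
```

```bash
python3 -m jog '[[[0,0,0],[0.04,-0.07,0],2],[[0,0,0],[0,0,0],2],[[0,0,0],[0,0,0.2],2],[[0,0,0],[0,0,0.2],2],[[0,0,0],[0,0,0.2],2],[[0,0,0],[0,0,0.2],2],[[0,0,0],[0,0,0],2],[[0,0,0],[0,0,0],2]]'
python3 f.py
```

```text
time_s: 22.95
ee_pos: [0.5409, -0.1699, 0.2037]
tcp_rot: [-0.116, 0.864, -0.395, 0.291]
wrist_force: [7.5, -0.3, -2.1]
grip_width: 0.0247
grip_force: 61.0
F [ 3.99  0.27 -6.15] tau [ 0.079 -0.702 -0.002]
t 23.15 rv [ 0.0123  0.0138 -0.0025] cur [-0.03 -0.01  1.17] tgt [-0.05  0.    1.17] q [ 0.07  0.16  0.27  2.31 -1.29  0.21 -0.89]
channel x,y in tool [ 0.694 -0.72  -0.008] [-0.72  -0.694  0.   ] F chan [ 3.78 -0.11 -7.01]
foot in chan [-0.0024 -0.0001  0.0117] mid [ 0.0002 -0.0003  0.1092]
```

```bash
python3 -m jog '[[[0,0,0],[0.05,-0.05,0],2],[[0,0,0],[0,0,0],2],[[0,0,0],[0,0,0.1],2],[[0,0,0],[0,0,0.1],2],[[0,0,0],[0,0,0.1],2],[[0,0,0],[0,0,0.1],2],[[0,0,0],[0,0,0],2],[[0,0,0],[0,0,0],2]]'
python3 f.py
```

```text
time_s: 23.95
ee_pos: [0.5437, -0.1701, 0.2009]
tcp_rot: [-0.116, 0.864, -0.395, 0.291]
wrist_force: [3.8, -0.4, -1.0]
grip_width: 0.0249
grip_force: 60.9
F [ 1.63 -0.53 -3.93] tau [-0.119 -0.055  0.001]
t 24.15 rv [ 0.0124  0.0136 -0.0026] cur [-0.08  0.02  0.79] tgt [-0.09  0.03  0.79] q [ 0.14  0.17  0.19  2.3  -1.3   0.2  -0.88]
channel x,y in tool [ 0.694 -0.72  -0.008] [-0.72  -0.694  0.   ] F chan [ 1.52 -0.29 -4.61]
foot in chan [-0.0019 -0.0003  0.0079] mid [ 0.0007 -0.0004  0.1054]
```

```bash
python3 -m jog '[[[0,0,0],[0.01,0.01,0.05],2],[[0,0,0],[0,0,0.1],2],[[0,0,0],[0,0,0.1],2],[[0,0,0],[0,0,0.1],2],[[0,0,0],[0,0,0.05],2],[[0,0,0],[0,0,0],2],[[0,0,0],[0,0,0],2],[[0,0,0],[0,0,0],2]]'
python3 f.py
```

```text
time_s: 24.95
ee_pos: [0.5461, -0.1703, 0.1979]
tcp_rot: [-0.116, 0.864, -0.395, 0.291]
wrist_force: [2.6, -0.5, -0.2]
grip_width: 0.0247
grip_force: 61.1
F [ 1.75 -0.75 -2.6 ] tau [-0.135  0.08  -0.009]
t 25.15 rv [ 0.0122  0.0135 -0.0024] cur [-0.1   0.03  0.39] tgt [-0.1   0.03  0.39] q [ 0.22  0.18  0.1   2.3  -1.3   0.18 -0.88]
channel x,y in tool [ 0.694 -0.72  -0.008] [-0.72  -0.694  0.   ] F chan [ 0.69 -0.29 -2.49]
foot in chan [-0.0018 -0.0003  0.0039] mid [ 0.0007 -0.0004  0.1014]
```

```bash
python3 -m jog '[[[0,0,0],[0.01,0.01,0.05],2],[[0,0,0],[0,0,0.05],2],[[0,0,0],[0,0,0.05],2],[[0,0,0],[0,0,0.05],2],[[0,0,0],[0,0,0],2],[[0,0,0],[0,0,0],2],[[0,0,0],[0,0,0],2],[[0,0,0],[0,0,0],2]]'
python3 f.py
```

```text
time_s: 25.95
ee_pos: [0.5474, -0.1705, 0.1963]
tcp_rot: [-0.116, 0.864, -0.395, 0.291]
wrist_force: [2.3, -0.8, -0.9]
grip_width: 0.0247
grip_force: 61.0
F [ 1.57  0.19 -1.73] tau [ 0.011  0.035 -0.009]
t 26.15 rv [ 0.0121  0.0134 -0.0025] cur [-0.11  0.02  0.19] tgt [-0.12  0.03  0.19] q [ 0.26  0.18  0.05  2.29 -1.31  0.17 -0.87]
channel x,y in tool [ 0.694 -0.72  -0.008] [-0.72  -0.694  0.   ] F chan [ 1.37  0.43 -2.52]
foot in chan [-0.0018 -0.0005  0.002 ] mid [ 0.0008 -0.0006  0.0994]
```

```bash
python3 -m jog '[[[0,0,0],[0,0,0.05],2],[[0,0,0],[0,0,0.05],2],[[0,0,0],[0,0,0.05],2],[[0,0,0],[0,0,0.05],2],[[0,0,0],[0,0,0],2],[[0,0,0],[0,0,0],2],[[0,0,0],[0,0,0],2],[[0,0,0],[0,0,0],2]]'
sed -i 's/^avg()/avg(6)/' f.py; python3 f.py
```

```text
time_s: 26.95
ee_pos: [0.5486, -0.1705, 0.1947]
tcp_rot: [-0.116, 0.864, -0.395, 0.291]
wrist_force: [1.6, -0.1, -0.6]
grip_width: 0.0248
grip_force: 61.0
F [ 2.01  0.25 -2.19] tau [ 0.095 -0.034  0.004]
t 27.25 rv [ 0.0121  0.0135 -0.0025] cur [-0.11  0.02 -0.01] tgt [-0.11  0.02 -0.01] q [ 0.3   0.19  0.    2.29 -1.31  0.16 -0.87]
channel x,y in tool [ 0.694 -0.72  -0.008] [-0.72  -0.694  0.   ] F chan [ 1.92  0.28 -2.14]
foot in chan [-0.0018 -0.0004 -0.0001] mid [ 0.0007 -0.0005  0.0974]
```

```bash
python3 -m jog '[[[0,0,0],[0,0,0.1],2],[[0,0,0],[0,0,0.1],2],[[0,0,0],[0,0,0.1],2],[[0,0,0],[0,0,0.1],2],[[0,0,0],[0,0,0],2],[[0,0,0],[0,0,0],2],[[0,0,0],[0,0,0],2],[[0,0,0],[0,0,0],2]]'
python3 f.py
```

```text
time_s: 28.05
ee_pos: [0.551, -0.1706, 0.1914]
tcp_rot: [-0.116, 0.864, -0.395, 0.291]
wrist_force: [5.5, -0.2, -3.1]
grip_width: 0.0246
grip_force: 60.9
F [ 1.97  0.64 -5.08] tau [ 0.138 -0.153 -0.009]
t 28.35 rv [ 0.0121  0.0135 -0.0025] cur [-0.11  0.02 -0.41] tgt [-0.1   0.02 -0.41] q [ 0.37  0.2  -0.08  2.28 -1.31  0.14 -0.87]
channel x,y in tool [ 0.694 -0.72  -0.008] [-0.72  -0.694  0.   ] F chan [ 1.39  0.37 -5.41]
foot in chan [-0.002  -0.0004 -0.004 ] mid [ 0.0006 -0.0005  0.0934]
```

```bash
cat > feas.py <<'E'
from plan2 import *
s=sensors.state();q0=s['q'];x0=s['ee_pos'];T0=rot(s['tcp_rot']).as_matrix()
xm,Tm=plan.FK(q0);print('model err mm',((xm-x0)*1000).round(1),R.from_matrix(Tm.T@T0).as_rotvec().round(4),q0.round(3))
lo=LO+.01;hi=HI-.01
for tt in (0,.01,.02):
  T=R.from_rotvec(CF[:,1]*tt).as_matrix()@Tm
  for d in (.004,.008,.012,.016,.02,.024):
    x=xm-CF[:,2]*d;best=None
    for s3 in (0,.3,-.3,-.6,-.9):
        def r(q):
            a,B=plan.FK(q);return np.r_[(a-x)*1000,300*np.cross(B[:,2],T[:,2])]
        g0=q0.copy();g0[2]+=s3;g0[0]-=s3
        f=least_squares(r,np.clip(g0,lo+1e-3,hi-1e-3),bounds=(lo,hi))
        if best is None or f.cost<best.cost-1e-3: best=f
    print(tt,d,'err',round(np.sqrt(2*best.cost),2),best.x.round(2))
E
python3 feas.py
```

```text
model err mm [-44.8   0.6 -23.5] [-0.      0.     -0.0017] [ 0.371  0.203 -0.081  2.282 -1.309  0.135 -0.867]
0 0.004 err 0.02 [ 0.41  0.22 -0.12  2.27 -1.31  0.13 -1.07]
0 0.008 err 0.09 [ 0.5   0.24 -0.19  2.26 -1.31  0.13 -1.63]
0 0.012 err 1.33 [ 0.5   0.25 -0.18  2.25 -1.31  0.13 -1.63]
0 0.016 err 2.56 [ 0.49  0.26 -0.17  2.25 -1.31  0.13 -1.63]
0 0.02 err 3.78 [ 0.48  0.26 -0.17  2.24 -1.31  0.13 -1.63]
0 0.024 err 4.98 [ 0.48  0.27 -0.17  2.24 -1.31  0.13 -1.63]
0.01 0.004 err 0.0 [ 0.33  0.21 -0.06  2.29 -1.3   0.13 -0.63]
0.01 0.008 err 0.02 [ 0.35  0.22 -0.07  2.27 -1.31  0.13 -0.83]
0.01 0.012 err 0.0 [ 0.4   0.24 -0.1   2.26 -1.29  0.13 -1.17]
0.01 0.016 err 0.08 [ 0.47  0.26 -0.15  2.25 -1.31  0.13 -1.63]
0.01 0.02 err 1.3 [ 0.46  0.26 -0.15  2.24 -1.31  0.13 -1.63]
0.01 0.024 err 2.49 [ 0.46  0.27 -0.14  2.24 -1.31  0.13 -1.63]
0.02 0.004 err 0.03 [ 0.35  0.21 -0.08  2.27 -1.13  0.13 -0.86]
0.02 0.008 err 0.0 [ 0.32  0.22 -0.05  2.28 -1.24  0.13 -0.68]
0.02 0.012 err 0.01 [ 0.31  0.23 -0.03  2.28 -1.3   0.13 -0.63]
0.02 0.016 err 0.0 [ 0.32  0.24 -0.04  2.27 -1.31  0.13 -0.86]
0.02 0.02 err 0.02 [ 0.36  0.25 -0.07  2.26 -1.31  0.13 -1.06]
0.02 0.024 err 0.0 [ 0.44  0.27 -0.12  2.24 -1.31  0.13 -1.63]
```

```bash
python3 -m jog '[[[-0.004,-0.004,0],[0.03,-0.03,0],2],[[-0.003,-0.003,0],[0.03,-0.03,0.1],2],[[0,0,0],[0,0,0.1],2],[[0,0,0],[0,0,0.1],2],[[0,0,0],[0,0,0.1],2],[[0,0,0],[0,0,0],2],[[0,0,0],[0,0,0],2],[[0,0,0],[0,0,0],2]]'
python3 f.py
```

```text
time_s: 29.15
ee_pos: [0.554, -0.1709, 0.1888]
tcp_rot: [-0.115, 0.865, -0.395, 0.287]
wrist_force: [4.0, 0.3, -0.8]
grip_width: 0.0247
grip_force: 60.9
F [ 2.6   1.25 -3.02] tau [ 0.286 -0.459 -0.034]
t 29.45 rv [ 0.019   0.0205 -0.0025] cur [-0.18  0.09 -0.8 ] tgt [-0.16  0.08 -0.81] q [ 0.33  0.21 -0.04  2.27 -1.25  0.14 -0.93]
channel x,y in tool [ 0.694 -0.72  -0.008] [-0.72  -0.694  0.   ] F chan [ 3.38  0.89 -3.75]
foot in chan [-0.0027 -0.0004 -0.008 ] mid [ 0.0008 -0.0005  0.0894]
```

```bash
python3 -m jog '[[[0,0,0],[0.01,-0.03,0.1],2],[[0,0,0],[0,0,0.1],2],[[0,0,0],[0,0,0.1],2],[[0,0,0],[0,0,0],2],[[0,0,0],[0,0,0],2],[[0,0,0],[0,0,0],2],[[0,0,0],[0,0,0],2],[[0,0,0],[0,0,0],2]]'
python3 f.py
```

```text
time_s: 30.25
ee_pos: [0.5559, -0.1708, 0.1864]
tcp_rot: [-0.115, 0.865, -0.395, 0.286]
wrist_force: [4.2, -0.2, -1.7]
grip_width: 0.0244
grip_force: 61.0
F [ 2.19  0.2  -4.48] tau [ 0.021 -0.187  0.027]
t 30.55 rv [ 0.0192  0.0206 -0.0026] cur [-0.18  0.1  -1.11] tgt [-0.16  0.08 -1.11] q [ 0.35  0.22 -0.06  2.27 -1.27  0.13 -0.91]
channel x,y in tool [ 0.694 -0.72  -0.008] [-0.72  -0.694  0.   ] F chan [ 1.41 -0.2  -6.55]
foot in chan [-0.0027 -0.0003 -0.011 ] mid [ 0.0008 -0.0005  0.0864]
```

```bash
python3 -m jog '[[[-0.003,-0.003,0],[0.02,-0.02,0.1],2],[[-0.003,-0.003,0],[0.02,-0.02,0.1],2],[[0,0,0],[0,0,0.1],2],[[0,0,0],[0,0,0.1],2],[[0,0,0],[0,0,0],2],[[0,0,0],[0,0,0],2],[[0,0,0],[0,0,0],2],[[0,0,0],[0,0,0],2]]'
python3 f.py
```

```text
time_s: 31.35
ee_pos: [0.5588, -0.1709, 0.1836]
tcp_rot: [-0.113, 0.866, -0.396, 0.283]
wrist_force: [4.5, 0.3, -2.3]
grip_width: 0.0249
grip_force: 60.9
F [ 2.95  0.35 -4.42] tau [ 0.083 -0.501  0.018]
t 31.65 rv [ 0.0249  0.0265 -0.0025] cur [-0.24  0.17 -1.51] tgt [-0.2   0.13 -1.52] q [ 0.32  0.23 -0.03  2.26 -1.24  0.14 -0.95]
channel x,y in tool [ 0.694 -0.72  -0.008] [-0.72  -0.694  0.   ] F chan [ 2.99  0.84 -4.85]
foot in chan [-0.0034 -0.0002 -0.015 ] mid [ 0.0009 -0.0004  0.0824]
```

```bash
python3 -m jog '[[[0,0,0],[0.03,-0.03,0.1],2],[[0,0,0],[0,0,0.1],2],[[0,0,0],[0,0,0.1],2],[[0,0,0],[0,0,0.1],2],[[0,0,0],[0,0,0],2],[[0,0,0],[0,0,0],2],[[0,0,0],[0,0,0],2],[[0,0,0],[0,0,0],2]]'
python3 f.py
```

```text
time_s: 32.45
ee_pos: [0.5613, -0.1711, 0.1805]
tcp_rot: [-0.113, 0.866, -0.396, 0.283]
wrist_force: [2.5, -0.3, -0.3]
grip_width: 0.0247
grip_force: 61.1
F [ 1.76 -0.07 -1.61] tau [ 0.047 -0.094 -0.001]
t 32.75 rv [ 0.0251  0.0265 -0.0026] cur [-0.26  0.19 -1.9 ] tgt [-0.21  0.14 -1.91] q [ 0.33  0.24 -0.05  2.26 -1.27  0.13 -0.92]
channel x,y in tool [ 0.694 -0.72  -0.008] [-0.72  -0.694  0.   ] F chan [ 2.    0.49 -1.02]
foot in chan [-0.0033 -0.0003 -0.019 ] mid [ 0.0011 -0.0004  0.0784]
```

```bash
python3 -m jog '[[[-0.002,-0.002,0],[0.015,-0.015,0.1],2],[[-0.002,-0.002,0],[0.015,-0.015,0.1],2],[[0,0,0],[0,0,0.05],2],[[0,0,0],[0,0,0],2],[[0,0,0],[0,0,0],2],[[0,0,0],[0,0,0],2],[[0,0,0],[0,0,0],2],[[0,0,0],[0,0,0],2]]'
python3 f.py
```

```text
time_s: 33.55
ee_pos: [0.5632, -0.1712, 0.1788]
tcp_rot: [-0.112, 0.867, -0.396, 0.28]
wrist_force: [0.7, -1.0, 1.9]
grip_width: 0.0249
grip_force: 61.2
F [1.77 0.7  0.98] tau [ 0.12  -0.22  -0.004]
t 33.85 rv [ 0.029   0.0305 -0.0026] cur [-0.3   0.23 -2.15] tgt [-0.24  0.17 -2.16] q [ 0.31  0.24 -0.03  2.26 -1.24  0.14 -0.94]
channel x,y in tool [ 0.694 -0.72  -0.008] [-0.72  -0.694  0.   ] F chan [1.98 0.33 0.64]
foot in chan [-0.0038 -0.0002 -0.0215] mid [ 0.0011 -0.0004  0.0759]
```

```bash
python3 -m jog '[[[0.004,0.004,0],[-0.035,0.035,0],2],[[0.004,0.004,0],[-0.035,0.035,0],2],[[0.003,0.003,0],[-0.03,0.03,0],2],[[0,0,0],[0,0,0],2],[[0,0,0],[0,0,0],2],[[0,0,0],[0,0,0],2],[[0,0,0],[0,0,0],2],[[0,0,0],[0,0,0],2]]'
python3 - <<'E'
from f import *
# head/shaft section just below fingers and above channel, in channel frame
for n in ('scene','side'):
    p,d,w=cloud(n);L=((w.reshape(-1,3))-C0)@CF;k=(L[:,2]>.1)&(L[:,2]<.117)&(np.hypot(L[:,0],L[:,1])<.03)
    Q=L[k];print(n,len(Q),Q[:,:2].min(0).round(4),Q[:,:2].max(0).round(4))
    for a,b,rad in ((.103,.112,.008),(.116,.128,.013)):
        Q=L[(L[:,2]>a)&(L[:,2]<b)&(np.hypot(L[:,0],L[:,1])<rad+.006)]
        if len(Q)>8: print('  ',rad,len(Q),least_squares(lambda c:np.hypot(Q[:,0]-c[0],Q[:,1]-c[1])-rad,[0,0],loss='soft_l1',f_scale=.001).x.round(4))
E
```

```text
time_s: 34.65
ee_pos: [0.5621, -0.1716, 0.1797]
tcp_rot: [-0.115, 0.866, -0.395, 0.285]
wrist_force: [-1.1, 1.3, 1.0]
grip_width: 0.0245
grip_force: 61.1
F [-1.34  0.41  0.87] tau [-3.000e-03  1.001e+00  1.000e-03]
t 34.95 rv [ 0.0198  0.0226 -0.0027] cur [-0.3   0.16 -2.02] tgt [-0.26  0.12 -2.03] q [ 0.39  0.24 -0.11  2.26 -1.32  0.12 -0.86]
channel x,y in tool [ 0.694 -0.72  -0.008] [-0.72  -0.694  0.   ] F chan [-1.14  0.47  0.33]
foot in chan [-0.0021 -0.0006 -0.0202] mid [ 0.0016 -0.0009  0.0773]
scene 33 [-0.0019 -0.0093] [0.0167 0.0124]
   0.013 21 [0.0028 0.0003]
side 37 [-0.0113 -0.0188] [0.0174 0.0016]
   0.013 24 [ 0.0047 -0.0012]
```

```bash
python3 -m jog '[[[-0.003,-0.003,0],[-0.02,0.02,0],2],[[0,0,0],[-0.03,0.03,0],2],[[0,0,0],[-0.03,0.03,0],2],[[0,0,0],[-0.02,0.02,0],2],[[0,0,0],[0,0,0],2],[[0,0,0],[0,0,0],2],[[0,0,0],[0,0,0],2],[[0,0,0],[0,0,0],2]]'
python3 f.py
```

```text
time_s: 35.85
ee_pos: [0.5616, -0.1715, 0.1795]
tcp_rot: [-0.114, 0.866, -0.395, 0.284]
wrist_force: [2.1, 0.3, 2.4]
grip_width: 0.0245
grip_force: 61.2
F [4.15 1.21 0.85] tau [ 0.476 -0.655 -0.009]
t 36.15 rv [ 0.022   0.0251 -0.0024] cur [-0.25  0.12 -2.01] tgt [-0.2   0.08 -2.01] q [ 0.37  0.24 -0.09  2.26 -1.3   0.12 -0.88]
channel x,y in tool [ 0.694 -0.72  -0.008] [-0.72  -0.694  0.   ] F chan [4.54 0.98 0.55]
foot in chan [-0.0033 -0.0005 -0.02  ] mid [ 0.0007 -0.0007  0.0774]
```

```bash
python3 -m jog '[[[0,0,0],[-0.01,-0.01,0],2],[[0,0,0],[0,0,0],2.4],[[0,0,0],[0,0,0],2.7],[[0,0,0],[0,0,0],3],[[0,0,0],[0,0,0],4],[[0,0,0],[0,0,0],5.5],[[0,0,0],[0,0,0],7],[[0,0,0],[0,0,0],8]]'
python3 -m jog '[[[0,0,0],[0,0,0],8.5],[[0,0,0],[0,0,-1],8.5],[[0,0,0],[0,0,-2],8.5],[[0,0,0],[0,0,-2],8.5],[[0,0,0],[0,0,-2],8.5],[[0,0,0],[0,0,-2],8.5],[[0,0,0],[0,0,-2],8.5],[[0,0,0],[0,0,0],8.5]]'
python3 - <<'E'
from g2 import *
ims=[]
for n in ('scene','side'):
    p,d,w=cloud(n);L=((w.reshape(-1,3))-C0)@CF
    for a,b,rad in ((.102,.108,.008),(.114,.165,.013)):
        Q=L[(L[:,2]>a)&(L[:,2]<b)&(np.hypot(L[:,0],L[:,1])<rad+.006)];zc=(a+b)/2
        if len(Q)>8: print(n,rad,len(Q),least_squares(lambda c:np.hypot(Q[:,0]-c[0]-c[2]*(Q[:,2]-zc),Q[:,1]-c[1]-c[3]*(Q[:,2]-zc))-rad,[0,0,0,0],loss='soft_l1',f_scale=.001).x.round(4),Q[:,2].max())
    print('top',L[(np.hypot(L[:,0],L[:,1])<.02)&(L[:,2]<.21)][:,2].max())
    ims.append(cv2.resize(p[150:270,300:460] if n=='side' else p[110:230,200:360],(400,300),interpolation=2))
    st=w.reshape(-1,3);st=st[(abs(st[:,0]-.6)<.1)&(abs(st[:,1]-.15)<.08)&(st[:,2]>.005)&(st[:,2]<.012)];print('stand',np.median(st,0))
cv2.imwrite('pics/end.png',np.hstack(ims)[...,::-1]);print(sensors.state()['time_s'],sensors.state()['wrist_force'])
E
```

```text
time_s: 36.95
ee_pos: [0.5611, -0.1714, 0.1789]
tcp_rot: [-0.114, 0.866, -0.395, 0.284]
wrist_force: [-0.1, 0.1, 1.2]
grip_width: 0.0798
grip_force: 0.0
time_s: 37.75
ee_pos: [0.4971, -0.1687, 0.2707]
tcp_rot: [-0.114, 0.866, -0.395, 0.285]
wrist_force: [0.3, -0.7, 0.1]
grip_width: 0.0848
grip_force: 0.0
scene 0.013 135 [ 0.0016 -0.0011 -0.0047  0.0036] 0.1647932205692554
top 0.17510092378509398
stand [0.58910687 0.16838086 0.00774971]
side 0.013 158 [ 0.0039 -0.0007  0.0232  0.0049] 0.16478568563073517
top 0.18008399950627152
stand [0.56463894 0.14462265 0.00916935]
37.85 [ 0.85373348  0.15877325 -0.51203853]
```

View pics/end.png

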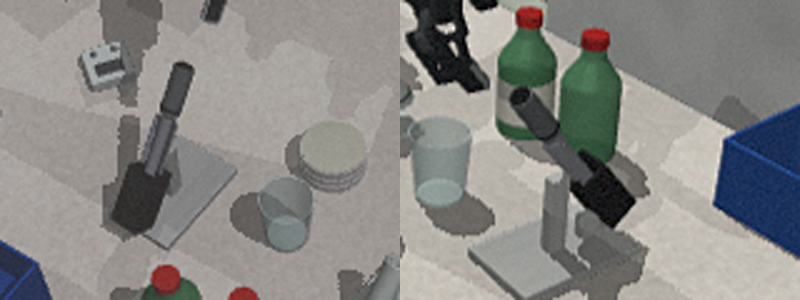

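The probe lies head up in the channel: head at (180,85) in the scene crop and (530,110) in the side crop. The gripper is clear, and the stand and bottles are unmoved. Handing in.

```bash
python3 -c "
from plant import hand_in
print(hand_in())"
```

```text
the job is handed in; nothing more can be done
None
```

The probe lies head up in the V channel, released after I felt its foot come onto the sprung stop; the stand looks unmoved and the job is handed in at about 38 s, but `hand_in()` returned no verdict. While held, the probe sat an estimated 1.5–2 mm and 0.04–0.05 rad off the channel line (limits 3 mm and 0.07 rad), and joints 5 and 6 read right at their range limits for about a second.

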